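Unhook a panel meter from its keyhole studs and lay it in the inspection stand

ROBOT

A 7-joint arm with a two-finger parallel gripper is mounted at the origin on a cart in front of the work surface, level with it; the furniture and walls round the work are solid. World frame = base frame: x ahead of the robot, y to its left, z up, the work surface at z = 0. Lengths are in m, angles in rad, forces in N, time in s.
With the tool pointing down it reaches from about 0.4 to 0.85 m from the base axis. Payload 10.4 kg.
Tool frame: the origin (TCP) lies between the finger pads; the fingertips stand 8 mm ahead of it and the grasp point (between the pads) lies 11 mm behind it; z points along the fingers, x is the direction in which the jaws open and shut, and the axes are right-handed (so a half turn about z gives the same grasp; the last joint's range is limited). The gripper opens to 87 mm and grips with 3 to 60 N. Pads are 19 mm wide; open, the fingers measure 117 mm over their backs; the gripper's body (75 mm by 190 mm) begins 51 mm behind the grasp point.
Start: joints at [-1.234, 0.332, -0.065, 1.46, 0.022, 1.35, -0.088], TCP at [0.22, 0.585, 0.231] pointing down, gripper open.
Joint ranges: [-2.6, 2.6], [-0.5, 2.12], [-1.47, 1.34], [0.16, 2.42], [-1.27, 4.41], [0.06, 2.06], [-2.6, 2.6]. Speed limits (rad/s): [2.22, 2.22, 2.79, 2.79, 3.14, 3.14, 3.14].

INTERFACE

Orientations are given as a unit quaternion [x, y, z, w].
In Python, from bench import r, viewer gives the robot as it stands.
- The arm moves only by the tool apply_moves, never from a script. Its argument "increments" is a list of rows, each an object with "grip": the closure in counts, from 0 (fully open) to 255 (shut); "xyz": the shift along the tool's x, y, z in mm, a list of three; "rotation": the turn, a rotation vector about the tool's x, y, z in degrees, a list of three. A call has 1 to 5 rows; each row is the pose to reach, as a shift and turn from the pose measured when the call began, along the tool's axes at that moment; what a row does not reach only later rows make up. A row lasts 1/8 s, in which the tool goes at most 62.5 mm and 10.7 degrees, less where a joint would pass 70% of its speed; a pose out of reach is approached as far as the arm can. A call with a gripper value outside its range is refused whole. The fingers move at their own pace and stop on an object; "squeeze" is the grip in N (left out, the last holds). Time passes only in rows, so rows that repeat a pose let the fingers close. It gives the time, the measured TCP pose, the force and the opening at its end, in the units of the state.
- r.read_state(): the state, without advancing time (a new reading comes with each control period).
- viewer.camera(name): name is "scene" or "side" or "wrist"; returns a dict with "img" (480x640x3 uint8, blue, green, red), "range_z" (480x640 float32, m along the optical axis (not along the pixel's ray), 0 where there is no reading), "vertical_fov" (degrees; the focal length in pixels is half the picture's height over the tangent of half this angle, whatever the lens; pixels are square), "cx", "cy" (the principal point, pixels), "rvec" (rotation vector, rad) and "tvec" (3), from world to camera coordinates, as OpenCV has them. Camera axes: x right, y down, z forward; pixel columns grow to the right and rows downward; lengths in m; the calibration is good to about 2 mm. A picture is of the moment at which its call begins.
- r.close_job(): hands the job in, once; it reports no verdict.
The state is a dict: "time": time; "joint_positions": joint angles; "joint_vel": joint speeds; "joint_torque": joint torques, N m; "ee_pos": TCP position; "eef_rot": TCP orientation; "ft_force": force on the tool from outside, world axes, zero at the start; "torque": the same for the moment, N m; "width": finger opening in m.
Only numpy, scipy, OpenCV 4.12 (cv2) and the standard library are available. Lean on these libraries where they do the work, as an engineer would, in place of code of your own. Each camera call takes 0.05 s, during which the arm holds its last target.

TASK

The grey panel meter hangs on two headed studs of the sloping rack by keyhole slots hidden in its back. Slide it gently sideways to the left as you face it until you feel the studs come up against the end of the wide holes, draw it straight off the rack without forcing it, and lay it on its back on the sloping plate of the inspection stand, grip outward and its upper edge uphill, so that it comes to rest fully home in the plate's low corner, flat and against both fences. Do not drop it, let go of it, and leave the small things about where they are.

Things in the scene. Friction and masses are not known exactly. Their poses are not given: they have to be found in the camera images.
- meter: Grey panel meter, 76 (x) by 136 (y) by 22 mm thick (z), 0.18 to 0.35 kg, black grip fin on its front. Origin: centre of its flat back. x: to its upper edge, y: to the left as you face its front, z: out of its front. It hangs on the rack with its back on the board and its axes parallel to the board's, with 3 mm play up and 2 mm play outward. It slides with under 3 N if not pressed on the board.
- grip (a point): Point on the meter's grip fin, 45 mm out along the meter's z from its origin (axes as the meter's). The fin is 16 mm thick (y), 44 mm long (x from -22 to +22 mm of the meter) and stands from z = 22 to 58 mm in the middle of the front: pinch it across y. The rest of the front is flat within 3 mm.
- slots (a point): Centre line (12 mm above the meter's origin, in its back) of two hidden keyhole slots, 66 mm apart in y. Each has its wide end at the right (-y), so move the meter along its own +y to bring the studs there: 12 to 44 mm, different each time. A rib then stops the heads firmly; there, and only there, the meter draws off along its +z with 1.5 mm play, after 15 mm. Forcing it (25 N) is harmful.
- rack: Fixed rack carrying the sloping board and studs, base 108 x 150 mm, top edge 135 mm above the worktop. Origin: on the worktop, under the middle of the board; x: backward, y: left.
- board: Aluminium board of the rack, 125 (x) by 150 mm (y), face rising at 60 degrees. Origin: middle of its face, 80 mm above the worktop. x: up the slope, y: left as you face it, z: out of the face. Two fixed steel studs (shank 6, head 14 mm, 10 mm proud, 66 mm apart in y) are clamped in a cross groove behind the meter; where along the groove differs each time and cannot be seen.
- plate: Very slippery plate of the fixed inspection stand, 100 (x) by 160 mm (y), sloping 40 degrees down into one corner with blue fences 14 mm high, 6 mm thick. Origin: inside corner, on the face, 26 mm above the worktop. x: along the side fence, roughly uphill; y: along the lower fence; z: out of the face. Steepest descent: -x turned 25 degrees to -y, so a part let go slides against both fences.
- home (a point): Where the meter's origin (centre of its back) lies when home in the corner: 38 mm along x and 68 mm along y of the plate, on its face. Axes as the plate's; the meter's axes are then parallel to them.
- loupe_1: Black eye loupe, 40 mm across, 27 mm high, loose; bystander. Origin under its centre.
- capacitor: Black can capacitor, 22 mm across, 34 mm high, standing loose; bystander. Origin under its centre.
- tape: Roll of black tape, 63 mm across, 19 mm high, lying loose; bystander. Origin under its centre.
- small_capacitor: Blue can capacitor, 16 mm across, 26 mm high, standing loose; bystander. Origin under its centre.
- circuit_board: Small green circuit board, 48 x 68 x 12 mm, lying loose; bystander. Origin under its centre.

How it is judged:
By the outcome, as a careful person would: the job done as asked, in the order asked, and still so for the second after the job is handed in, with the robot touching nothing.
It also fails if it takes over 48 s, if anything falls off the work surface, if the arm or the gripper's body presses on something with over 40 N, if the wrist force passes 120 N, or if a joint passes its speed limit or range.

## Working session

There is one attempt and no reset: what is moved stays moved. The work goes in short steps, Python scripts to look and compute and a tool call to move; the robot and the scene stay as the last step left them, time stands still between calls to the robot, and variables do not carry over. Pictures are saved under pics/ and viewed, and the job is handed in when it is done.

Besides the shell and the picture viewer there is one more tool, called after ">>>" by a JSON object that holds its "op" and its "data". apply_moves: Moves the arm, as the interface text tells. Its arguments: {"type":"object","properties":{"increments":{"type":"array","items":{"type":"object","properties":{"grip":{"type":"number"},"xyz":{"type":"array","items":{"type":"number"}},"rotation":{"type":"array","items":{"type":"number"}}}}},"squeeze":{"type":"number"}},"required":["increments"]}

```bash
ls; mkdir -p pics
python3 - <<'E'
from bench import r, viewer
import cv2,numpy as np
print(r.read_state())
for n in ["scene","side","wrist"]:
    c=viewer.camera(n); cv2.imwrite(f"pics/{n}0.png",c["img"]); np.savez(f"pics/{n}0.npz",**c)
    print(n,c["vertical_fov"],c["cx"],c["cy"],c["rvec"],c["tvec"])
E
```

```text
pics
{'time': 0.0, 'joint_positions': array([-1.23359456,  0.33285366, -0.06472784,  1.46093536,  0.02159665,
        1.34989866, -0.08849993]), 'joint_vel': array([-4.82670101e-04, -4.75322104e-04, -8.88539310e-04, -1.02877187e-05,
       -9.11405681e-04, -5.06481407e-04, -9.38413636e-04]), 'joint_torque': array([-7.39267543e-04, -6.23247027e+01,  2.45033449e-02, -3.89901423e+01,
       -6.12769020e-02,  3.96977237e-02,  1.18415255e-04]), 'ee_pos': array([0.21991205, 0.58463341, 0.22976822]), 'eef_rot': array([ 8.22205723e-01,  5.69190003e-01, -5.59868667e-04,  4.19752735e-04]), 'ft_force': array([-0.36747728,  0.28081906,  0.13224843]), 'torque': array([ 0.01244476,  0.01923071, -0.05124656]), 'width': 0.08693362680378251}
scene 43.4429932879664 317.63199149730366 231.5275149750799 [ 2.31909655 -0.95173965  0.30790378] [-0.33748376  0.31264317  1.57860988]
side 51.817252974077796 314.391816520175 238.57991392687845 [ 0.14760447 -2.69213029  1.50553008] [0.48129075 0.08638902 1.15029235]
wrist 68.59455591102238 316.77721720539955 234.1171377236668 [-2.3679435  -1.63879256 -0.25050226] [-0.6250931  -0.03758722  0.39103638]
```

View pics/scene0.png

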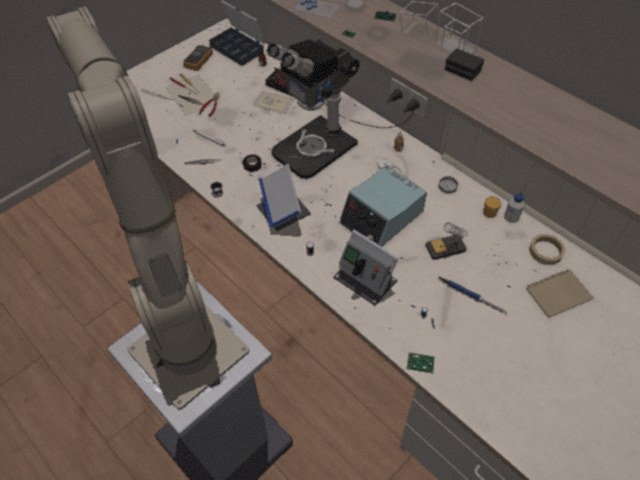

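View pics/side0.png

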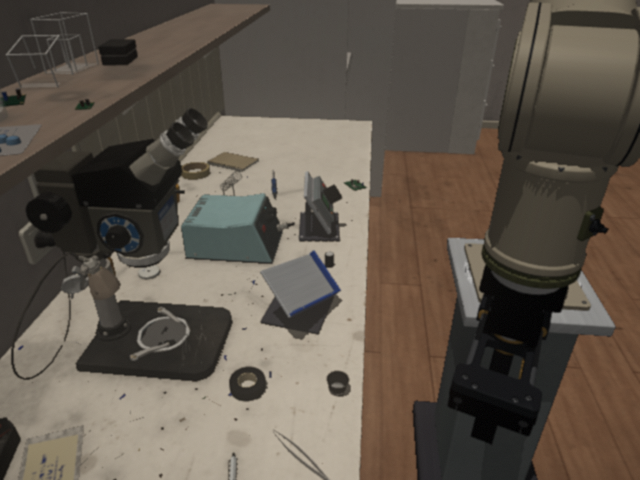

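View pics/wrist0.png

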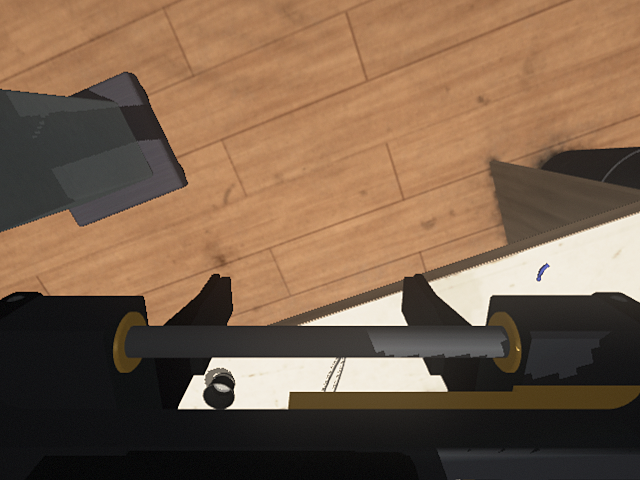

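The scene camera shows the rack with the meter near (365,265), the plate near (282,195), the capacitor at (310,248), the loupe at (216,187) and the tape at (252,162). Next I'll turn pixels into points and zoom in.

```bash
cat > h.py <<'E'
import numpy as np,cv2
from scipy.spatial.transform import Rotation as R
def load(p): return dict(np.load(p))
def cloud(c):
    d=c["range_z"];f=240/np.tan(np.radians(float(c["vertical_fov"]))/2)
    v,u=np.mgrid[0:480,0:640]
    P=np.stack([(u-c["cx"])/f*d,(v-c["cy"])/f*d,d],-1)
    Rm=R.from_rotvec(c["rvec"].ravel()).as_matrix()
    W=(P-c["tvec"].ravel())@Rm
    W[d<=0]=np.nan
    return W
def proj(c,X):
    f=240/np.tan(np.radians(float(c["vertical_fov"]))/2)
    Rm=R.from_rotvec(c["rvec"].ravel()).as_matrix()
    q=np.atleast_2d(X)@Rm.T+c["tvec"].ravel()
    return np.c_[q[:,0]/q[:,2]*f+c["cx"],q[:,1]/q[:,2]*f+c["cy"]]
def crop(img,x0,y0,x1,y1,k,out):
    cv2.imwrite(out,cv2.resize(img[y0:y1,x0:x1],None,fx=k,fy=k,interpolation=cv2.INTER_CUBIC))
E
python3 - <<'E'
from h import *
s=load("pics/scene0.npz");d=load("pics/side0.npz")
crop(s["img"],200,150,440,330,3.3,"pics/sc1.png")
crop(d["img"],220,160,380,340,3.3,"pics/sd1.png")
W=cloud(s)
for n,(u,v) in dict(loupe=(216,187),tape=(252,162),cap=(310,248),small=(424,312),pcb=(421,362),table=(330,205),fin=(359,266)).items(): print(n,W[v,u].round(3))
W=cloud(d)
for n,(u,v) in dict(loupe=(338,382),tape=(247,382),cap=(329,260),plate=(295,280),table=(270,350)).items(): print(n,W[v,u].round(3))
E
```

```text
loupe [0.408 0.398 0.008]
tape [0.563 0.403 0.005]
cap [ 0.442 -0.     0.031]
small [ 0.516 -0.364  0.02 ]
pcb [ 0.405 -0.448  0.003]
table [ 0.617  0.093 -0.001]
fin [nan nan nan]
loupe [0.401 0.371 0.004]
tape [0.562 0.385 0.001]
cap [0.448 0.017 0.023]
plate [0.503 0.187 0.084]
table [ 0.537  0.3   -0.002]
```

View pics/sc1.png

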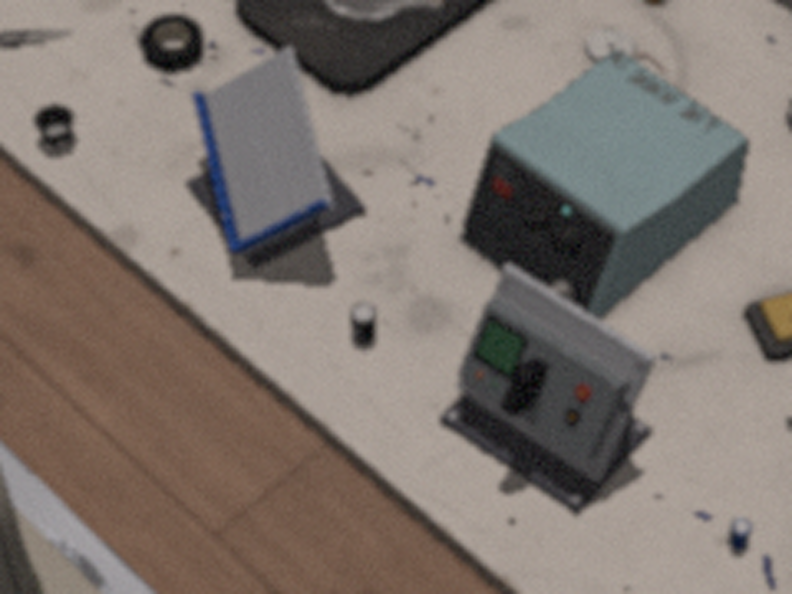

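View pics/sd1.png

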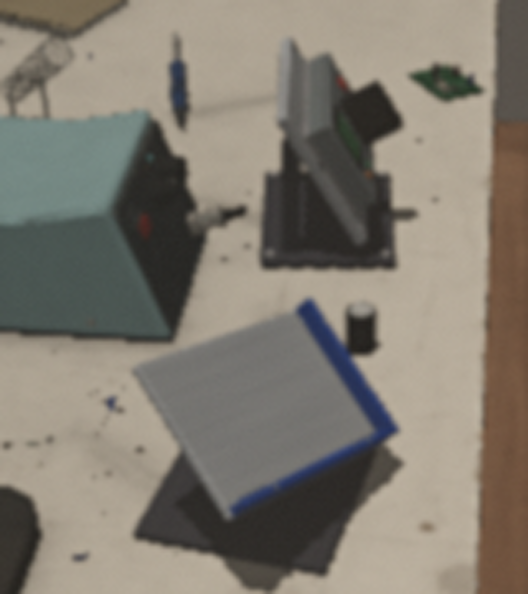

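Run:
```python
from h import *
def fitp(P):
    P=P[~np.isnan(P).any(1)]
    for _ in range(5):
        c=P.mean(0);n=np.linalg.svd(P-c)[2][2];e=(P-c)@n;s=e.std();P=P[abs(e)<2*s+5e-4]
    return c,n*np.sign(n[2]),s,len(P)
for nm in ["scene","side"]:
    c=load(f"pics/{nm}0.npz");W=cloud(c);hsv=cv2.cvtColor(c["img"],cv2.COLOR_BGR2HSV)
    blue=(hsv[...,0]>108)&(hsv[...,0]<130)&(hsv[...,1]>110)&(hsv[...,2]>50)
    box=(252,160,306,235) if nm=="scene" else (255,245,345,320)
    m=np.zeros((480,640),bool);m[box[1]:box[3],box[0]:box[2]]=1
    v,u=np.where(blue&m);print(nm,"blue",len(u),u.min(),u.max(),v.min(),v.max())
    g=(hsv[...,1]<45)&(hsv[...,2]>100)&m&(W[...,2]>0.035)
    print("plate plane",fitp(W[g]),g.sum())
    hull=cv2.convexHull(np.c_[u,v].astype(np.int32)); print(cv2.approxPolyDP(hull,2,True).ravel().reshape(-1,2).tolist())
    bw=W[blue&m]; print("blue z range",np.nanmin(bw,0),np.nanmax(bw,0))
c=load("pics/scene0.npz");W=cloud(c)
m=np.zeros((480,640),np.uint8)
k=3.3
poly=np.array([[470,330],[495,290],[625,380],[620,420],[600,465],[465,390]])/k+[200,150]
cv2.fillPoly(m,[poly.astype(np.int32)],1)
P=W[m>0];print("meter front",fitp(P),np.isnan(P).any(1).mean())
poly=np.array([[508,268],[648,360],[638,378],[503,290]])/k+[200,150]
m[:]=0;cv2.fillPoly(m,[poly.astype(np.int32)],1)
P=W[m>0];print("board strip",fitp(P))
c=load("pics/side0.npz");W=cloud(c)
poly=np.array([[285,60],[292,130],[302,130],[297,60]])/k+[220,160]
m[:]=0;cv2.fillPoly(m,[poly.astype(np.int32)],1)
print("strip side",fitp(W[m>0]))
```

```text
scene blue 181 260 297 179 225
plate plane (array([0.49724688, 0.18429312, 0.07879938]), array([-0.63310352,  0.11347402,  0.76570463]), np.float64(0.0029124634010684013), 1254) 1350
[[297, 213], [270, 225], [260, 179]]
blue z range [0.41521585 0.08647827 0.00394451] [0.49634381 0.27319618 0.09288267]
side blue 286 291 338 252 314
plate plane (array([0.4994952 , 0.18673298, 0.07948211]), array([-0.63136429,  0.11327859,  0.76716823]), np.float64(0.0010459061639973208), 2340) 2472
[[314, 252], [338, 290], [291, 314], [311, 253]]
blue z range [0.41764931 0.08716806 0.02937564] [0.49774768 0.28043633 0.09054127]
meter front (array([ 0.47564302, -0.17779602,  0.095526  ]), array([-0.84529354, -0.10245089,  0.52438789]), np.float64(0.0037407028289955496), 1079) 0.006020066889632107
board strip (array([ 0.51690308, -0.17041178,  0.12433214]), array([-0.91842339, -0.09138246,  0.38489962]), np.float64(0.0024436724060029075), 313)
strip side (array([ 0.5149783 , -0.15095441,  0.12491024]), array([-0.85146487, -0.09279514,  0.51613626]), np.float64(0.0006091449567775125), 89)
```

Run:
```python
from h import *
Z=np.array([0,0,1.])
n=np.array([-.632,.1134,.767]);n/=np.linalg.norm(n)
d=-(Z-n*n[2]);d/=np.linalg.norm(d)
x=R.from_rotvec(-np.radians(25)*n).apply(-d);y=np.cross(n,x)
print("plate x",x,"y",y)
p0=np.array([0.4995,.1867,.0795])
for nm in ["scene","side"]:
    c=load(f"pics/{nm}0.npz");W=cloud(c);hsv=cv2.cvtColor(c["img"],cv2.COLOR_BGR2HSV)
    Rm=R.from_rotvec(c["rvec"].ravel()).as_matrix();print("cam",-Rm.T@c["tvec"].ravel())
    blue=(hsv[...,0]>108)&(hsv[...,0]<130)&(hsv[...,1]>110)&(hsv[...,2]>50)
    box=(252,160,306,235) if nm=="scene" else (255,245,345,320)
    m=np.zeros((480,640),bool);m[box[1]:box[3],box[0]:box[2]]=1
    P=W[blue&m];P=P[~np.isnan(P).any(1)]-p0
    q=np.c_[P@x,P@y,P@n]*1000
    q=q[(abs(q)<150).all(1)]
    A=q[q[:,2]>9]
    print(np.percentile(q,[1,5,25,50,75,95,99],axis=0).round(1))
    lo=A[:,0]<np.percentile(A[:,0],1)+14; 
    L=A[A[:,1]>-30]; print("lower fence top x:",np.percentile(L[:,0],[2,10,50,90,98]).round(1),"z",np.median(L[:,2]),len(L))
    S=A[A[:,0]>-25]; S=S[S[:,1]<-40];print("side fence top y:",np.percentile(S[:,1],[2,10,50,90,98]).round(1),len(S))
    g=(hsv[...,1]<45)&(hsv[...,2]>100)&m
    P=W[g];P=P[~np.isnan(P).any(1)]-p0;q=np.c_[P@x,P@y,P@n]*1000;q=q[abs(q[:,2])<2.5]
    print("plate extents x",np.percentile(q[:,0],[.5,99.5]),"y",np.percentile(q[:,1],[.5,99.5]))
q=R.from_quat([ 8.22205723e-01,  5.69190003e-01, -5.59868667e-04,  4.19752735e-04]).as_matrix();print(q)
```

```text
plate x [ 0.60937679 -0.53870823  0.58176746] y [0.47902453 0.83483007 0.27128262]
cam [-0.24883963 -0.76703855  1.43296228]
[[-84.2 -95.4 -24. ]
 [-58.4 -93.1   2. ]
 [-54.6 -89.3   7.9]
 [-52.  -50.9  11.7]
 [-32.   -2.9  15. ]
 [ 31.   49.9  19.1]
 [ 42.1  65.3  21.8]]
lower fence top x: [-59.7 -55.8 -52.6 -49.8 -48.6] z 13.492258165403987 47
side fence top y: [-95.5 -95.  -91.7 -89.2 -87.2] 30
plate extents x [-119.17015102   48.71741034] y [-96.78719609  73.66465589]
cam [0.3760888  0.98186252 0.67585468]
[[-56.4 -91.7   2.4]
 [-55.8 -90.1   3.8]
 [-53.8 -88.4   7.3]
 [-28.  -86.9  11.4]
 [  7.8 -35.3  13.5]
 [ 37.4  58.9  15. ]
 [ 44.7  72.3  16.5]]
lower fence top x: [-56.6 -56.3 -54.7 -53.  -52.6] z 14.06756258608822 65
side fence top y: [-90.9 -89.7 -87.5 -85.6 -84.2] 62
plate extents x [-105.63437637   48.1195408 ] y [-87.40478336  73.48549109]
[[ 3.52044854e-01  9.35983026e-01 -4.42816323e-04]
 [ 9.35982086e-01 -3.52045129e-01 -1.32758950e-03]
 [-1.39849257e-03  5.29029054e-05 -9.99999021e-01]]
```

```bash
cat >> h.py <<'E'
def ray(c,uv,p,n):
    f=240/np.tan(np.radians(float(c["vertical_fov"]))/2)
    Rm=R.from_rotvec(c["rvec"].ravel()).as_matrix();o=-Rm.T@c["tvec"].ravel()
    d=Rm.T@np.array([(uv[0]-c["cx"])/f,(uv[1]-c["cy"])/f,1.])
    return o+d*((p-o)@n)/(d@n)
az=np.radians(6.4)
nb=np.array([-np.cos(az)*np.sin(np.pi/3),-np.sin(az)*np.sin(np.pi/3),.5])
yb=np.array([-np.sin(az),np.cos(az),0]);xb=np.cross(yb,nb)
E
python3 - <<'E'
from h import *
print(xb,yb,nb)
pb=np.array([.515,-.151,.1249])
pb=pb+xb*(.08-pb[2])/xb[2]
s=load("pics/scene0.npz");d=load("pics/side0.npz")
W=cloud(s);k=3.3
# meter front points & extents in board coords
for nm,c,box in(("scene",s,(325,225,405,305)),("side",d,(290,165,350,240))):
    W=cloud(c);x0,y0,x1,y1=box
    P=W[y0:y1,x0:x1].reshape(-1,3);I=c["img"][y0:y1,x0:x1].reshape(-1,3)
    q=(P-pb);q=np.c_[q@xb,q@yb,q@nb]*1000
    for lo,hi in((-4,5),(15,28),(33,64)):
        k=(q[:,2]>lo)&(q[:,2]<hi)&(abs(q[:,0])<90)&(abs(q[:,1])<120)
        print(nm,lo,k.sum(),"x",np.percentile(q[k,0],[2,10,50,90,98]).round(1),"y",np.percentile(q[k,1],[2,10,50,90,98]).round(1),"z",np.percentile(q[k,2],[2,50,98]).round(1))
for nm,c,uvs in(("scene",s,[(470,320),(495,293),(620,380),(598,470),(463,392),(525,385)]),("side",d,[(312,58),(330,55),(368,240),(345,240),(380,115)])):
    x0,y0=(200,150) if nm=="scene" else (220,160)
    for a,b in uvs:
        P=ray(c,(a/3.3+x0,b/3.3+y0),pb+nb*.022,nb)-pb
        print(nm,(a,b),(np.array([P@xb,P@yb])*1000).round(1))
E
```

```text
[0.49688396 0.05573447 0.8660254 ] [-0.11146893  0.99376792  0.        ] [-0.86062826 -0.09653493  0.5       ]
scene -4 863 x [-87.9 -83.1  36.4  59.   63.1] y [-93.1 -87.8 -30.6  39.8  53.7] z [-3.8  0.3  4.7]
scene 15 1037 x [-36.3 -29.4   5.1  34.1  38.5] y [-84.8 -76.4 -29.1  37.6  47.4] z [15.8 22.1 27.7]
scene 33 134 x [-19.2 -15.2   4.1  20.8  22.3] y [-26.5 -25.3 -20.6 -11.9 -10.7] z [33.6 54.2 62. ]
side -4 444 x [-86.8 -84.   26.1  59.8  62.4] y [-85.6 -63.9  24.1  54.   57. ] z [-3.7  0.2  4.7]
side 15 377 x [-33.8 -25.2  15.3  37.2  38.6] y [-78.5 -56.8  10.8  48.   50.9] z [15.5 22.2 27. ]
side 33 171 x [-20.9 -15.5   2.9  20.2  22.1] y [-22.  -16.9 -12.5  -9.4  -7.8] z [33.6 46.3 58.7]
scene (470, 320) [14.1 55.4]
scene (495, 293) [48.1 43.4]
scene (620, 380) [ 41.4 -84.5]
scene (598, 470) [-39.8 -98. ]
scene (463, 392) [-48.1  37.5]
scene (525, 385) [ -9.8 -11.5]
side (312, 58) [ 60.8 -24.9]
side (330, 55) [ 31.  -87.4]
side (368, 240) [-18.9 136.5]
side (345, 240) [ 16.9 188.2]
side (380, 115) [ -57.9 -131.6]
```

```bash
cat >> h.py <<'E'
pb=np.array([.515,-.151,.1249]);pb=pb+xb*(.08-pb[2])/xb[2]
M0=pb-.017*yb
Rg=np.c_[yb,xb,-nb]
npl=np.array([-.632,.1134,.767]);npl/=np.linalg.norm(npl)
_d=-(np.array([0,0,1.])-npl*npl[2]);_d/=np.linalg.norm(_d)
xp=R.from_rotvec(-np.radians(25)*npl).apply(-_d);yp=np.cross(npl,xp)
C0=np.array([.4995,.1867,.0795])-.0515*xp-.0865*yp
H0=C0+.038*xp+.068*yp
Rp=np.c_[yp,xp,-npl]
def inc(st,p,Rt):
    Rc=R.from_quat(st["eef_rot"]).as_matrix()
    return (Rc.T@(np.array(p)-st["ee_pos"])*1000).round(1),np.degrees(R.from_matrix(Rc.T@Rt).as_rotvec()).round(1)
def show(st):
    print("t",round(st["time"],3),"p",st["ee_pos"].round(4),"F",st["ft_force"].round(1),"T",st["torque"].round(2),"w",round(st["width"],4),"j",st["joint_positions"].round(2))
E
cat > st.py <<'E'
from h import *
from bench import r
import sys
st=r.read_state();show(st)
E
python3 - <<'E'
from h import *
from bench import r
st=r.read_state();show(st)
print("M0",M0,"H0",H0,"C0",C0)
print("pre",M0+.15*nb,M0+.038*nb)
print(inc(st,[.42,.3,.32],Rg)); print(inc(st,[.38,-.1,.3],Rg)); print(inc(st,M0+.15*nb,Rg))
E
```

```text
t 0.15 p [0.2199 0.5847 0.23  ] F [-0.4  0.2 -0.8] T [ 0.05 -0.05 -0.01] w 0.087 j [-1.23  0.33 -0.06  1.46  0.02  1.35 -0.09]
M0 [ 0.4911335  -0.17078367  0.08      ] H0 [0.48241146 0.1785282  0.06662741] C0 [0.42668147 0.14223067 0.02607303]
pre [ 0.36203926 -0.18526391  0.155     ] [ 0.45842963 -0.17445199  0.099     ]
(array([-196.2,  287.5,  -89.8]), array([-58.9,  14.2, -24.4]))
(array([-584.6,  390.9,  -69.4]), array([-58.9,  14.2, -24.4]))
(array([-670.6,  404.1,   75.7]), array([-58.9,  14.2, -24.4]))
```

>>> {"op": "apply_moves", "data": {"increments": [{"grip":0,"xyz":[-40,58,-30],"rotation":[-4,1,-2]},{"grip":0,"xyz":[-80,115,-60],"rotation":[-10,2,-4]},{"grip":0,"xyz":[-120,172,-90],"rotation":[-18,4,-8]},{"grip":0,"xyz":[-158,230,-90],"rotation":[-26,6,-11]},{"grip":0,"xyz":[-196,285,-90],"rotation":[-34,8,-14]}]}}

```text
time: 0.78
ee_pos: [0.3903, 0.3404, 0.3183]
eef_rot: [0.709, 0.638, 0.224, 0.202]
ft_force: [0.7, -1.2, 1.3]
width: 0.0869
```

```bash
cat > st.py <<'E'
from h import *
from bench import r
st=r.read_state();show(st)
print("to mid",*inc(st,[.38,-.1,.28],Rg)); print("to pre",*inc(st,M0+.15*nb,Rg)); print("to grasp",*inc(st,M0+.038*nb,Rg))
E
python3 st.py
```

```text
t 0.775 p [0.3903 0.3404 0.3183] F [ 0.7 -1.2  1.3] T [ 0.05  0.65 -0.08] w 0.0869 j [-1.16 -0.21 -0.01  1.98  0.61  1.18  0.11]
to mid [-441.2   15.8   25.5] [-24.6   6.1 -10.3]
to pre [-535.   -61.4  117.4] [-24.6   6.1 -10.3]
to grasp [-519.3  -16.1  218.7] [-24.6   6.1 -10.3]
```

>>> {"op": "apply_moves", "data": {"increments": [{"grip":0,"xyz":[-50,2,2],"rotation":[-4,1,-2]},{"grip":0,"xyz":[-105,4,5],"rotation":[-9,2,-4]},{"grip":0,"xyz":[-160,6,10],"rotation":[-14,3,-6]},{"grip":0,"xyz":[-215,8,12],"rotation":[-19,5,-8]},{"grip":0,"xyz":[-270,10,15],"rotation":[-24.6,6,-10.3]}]}}

```text
time: 1.4
ee_pos: [0.4106, 0.225, 0.2845]
eef_rot: [0.626, 0.649, 0.31, 0.301]
ft_force: [0.1, 0.2, 0.7]
width: 0.087
```

```bash
python3 st.py
```

```text
t 1.4 p [0.4106 0.225  0.2845] F [0.1 0.2 0.7] T [-0.04  0.94 -0.  ] w 0.087 j [-0.51 -0.5  -0.48  2.36  0.7   0.8   0.21]
to mid [-323.8  -30.2  -28.9] [-8.8  3.8 -2.4]
to pre [-408.1 -140.8   33.4] [-8.8  3.8 -2.4]
to grasp [-400.3 -123.9  143.8] [-8.8  3.8 -2.4]
```

```bash
cat >> h.py <<'E'
th=np.radians(30)
def tilt(x,y,n,t=th):
    z=-(np.sin(t)*x+np.cos(t)*n); return np.c_[y,np.cross(z,y),z]
Rg=tilt(xb,yb,nb); Rp=tilt(xp,yp,npl)
G=M0+.051*nb   # grasp point wanted
Tg=G+.011*Rg[:,2]
E
cat > st.py <<'E'
from h import *
from bench import r
st=r.read_state();show(st)
print("to mid",*inc(st,[.42,-.16,.30],Rg)); print("to pre",*inc(st,Tg-.1*Rg[:,2],Rg)); print("to grasp",*inc(st,Tg,Rg))
E
python3 st.py; python3 -c "
from h import *
print(Tg,Tg-.1*Rg[:,2])"
```

```text
t 1.4 p [0.4106 0.225  0.2845] F [0.1 0.2 0.7] T [-0.04  0.94 -0.  ] w 0.087 j [-0.51 -0.5  -0.48  2.36  0.7   0.8   0.21]
to mid [-385.2    9.1  -11.7] [21.2  3.1 -3.3]
to pre [-404.9  -93.6   48.1] [21.2  3.1 -3.3]
to grasp [-400.7 -129.9  141.2] [21.2  3.1 -3.3]
[ 0.45270718 -0.17509387  0.09597372] [ 0.40301879 -0.18066732  0.18257626]
```

>>> {"op": "apply_moves", "data": {"increments": [{"grip":0,"xyz":[-20,20,-10],"rotation":[7,1,-1]},{"grip":0,"xyz":[-60,30,-15],"rotation":[14,2,-2]},{"grip":0,"xyz":[-110,30,-15],"rotation":[21,3,-3]},{"grip":0,"xyz":[-160,25,-15],"rotation":[21,3,-3]},{"grip":0,"xyz":[-210,20,-15],"rotation":[21,3,-3]}]}}

```text
time: 2.02
ee_pos: [0.4346, 0.0761, 0.3051]
eef_rot: [0.648, 0.717, 0.187, 0.173]
ft_force: [-1.2, 0.4, 0.1]
width: 0.0865
```

```bash
python3 st.py
```

```text
t 2.025 p [0.4346 0.0761 0.3051] F [-1.2  0.4  0.1] T [0.   0.67 0.02] w 0.0865 j [-0.02 -0.5  -0.25  2.16 -0.04  0.96  1.41]
to mid [-233.4  -36.3  -13. ] [-0.5  0.6 -0.4]
to pre [-251.6 -110.6   79.9] [-0.5  0.6 -0.4]
to grasp [-250.5 -109.7  179.9] [-0.5  0.6 -0.4]
```

>>> {"op": "apply_moves", "data": {"increments": [{"grip":0,"xyz":[-50,0,0],"rotation":[0,0,0]},{"grip":0,"xyz":[-100,-10,0],"rotation":[0,0,0]},{"grip":0,"xyz":[-150,-20,0],"rotation":[0,0,0]},{"grip":0,"xyz":[-200,-36,0],"rotation":[0,0,0]},{"grip":0,"xyz":[-240,-50,0],"rotation":[-0.5,0.6,-0.4]}]}}

```text
time: 2.65
ee_pos: [0.4144, -0.1692, 0.2816]
eef_rot: [0.645, 0.719, 0.193, 0.173]
ft_force: [0.6, 1.0, 0.1]
width: 0.0871
```

```bash
python3 st.py
```

```text
t 2.65 p [ 0.4144 -0.1692  0.2816] F [0.6 1.  0.1] T [-0.03  0.6   0.  ] w 0.0871 j [ 0.25 -0.44  0.19  2.17 -0.22  0.96  2.21]
to mid [  8.6  14.9 -12.6] [ 0.   0.1 -0.1]
to pre [-10.1 -60.4  79.5] [ 0.   0.1 -0.1]
to grasp [-10.  -60.4 179.5] [ 0.   0.1 -0.1]
```

Run:
```python
from h import *
from bench import r,viewer
for n in ["wrist","scene"]:
    c=viewer.camera(n); cv2.imwrite(f"pics/{n}1.png",c["img"]); np.savez(f"pics/{n}1.npz",**c)
c=load("pics/wrist1.npz");W=cloud(c)
q=W.reshape(-1,3)-pb;q=np.c_[q@xb,q@yb,q@nb]*1000
for lo,hi in((-4,5),(15,28),(33,64)):
    k=(q[:,2]>lo)&(q[:,2]<hi)&(abs(q[:,0])<70)&(abs(q[:,1]+17)<85)
    if k.sum(): print(lo,k.sum(),"x",np.percentile(q[k,0],[2,10,50,90,98]).round(1),"y",np.percentile(q[k,1],[2,10,50,90,98]).round(1),"z",np.percentile(q[k,2],[2,50,98]).round(1))
```

```text
-4 5586 x [-59.7 -55.8  44.7  60.3  63. ] y [-94.  -84.7 -21.2  43.   53.1] z [-2.9 -1.1  2.2]
15 9279 x [-34.6 -27.8   5.6  34.1  38.4] y [-84.6 -74.9 -17.5  35.7  45.5] z [18.5 21.2 24.2]
33 975 x [-18.8 -14.    6.6  22.2  22.8] y [-26.9 -25.3 -19.1 -13.  -11.4] z [35.8 56.2 58. ]
```

View pics/wrist1.png

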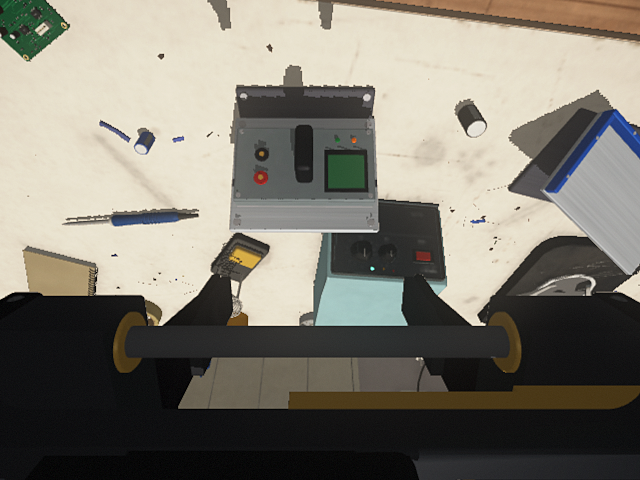

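Run:
```python
from h import *
c=load("pics/wrist1.npz");W=cloud(c)
Q=W.reshape(-1,3);q=Q-pb;q=np.c_[q@xb,q@yb,q@nb]*1000
k=(abs(q[:,2]-21.5)<4)&(abs(q[:,0])<32)&(abs(q[:,1]+17)<60)
P=Q[k]
for _ in range(5):
    cc=P.mean(0);n=np.linalg.svd(P-cc,full_matrices=False)[2][2];e=(P-cc)@n;P=P[abs(e)<2.5*e.std()]
n*=np.sign(n[2]);print("front n",n,"az",np.degrees(np.arctan2(n[1],n[0]))+180,"tilt",np.degrees(np.arccos(n[2])),e.std())
# fin top
f=(q[:,2]>53)&(q[:,2]<62)&(abs(q[:,0])<30)&(abs(q[:,1]+17)<15)
print("fin top n",f.sum(),q[f].min(0),q[f].max(0),np.median(q[f],0), "minarearect",cv2.minAreaRect(q[f][:,:2].astype(np.float32)))
# meter rect at front level
k=(abs(q[:,2]-21.5)<3)&(abs(q[:,0])<60)&(abs(q[:,1]+17)<85)
print("front rect",cv2.minAreaRect(q[k][:,:2].astype(np.float32)))
# board top edge: strip upper
g=(abs(q[:,2])<3)&(q[:,0]>42)&(q[:,0]<75)&(abs(q[:,1]+17)<90)
b=q[g];ys=np.arange(-85,50,8);mx=[(y,np.percentile(b[abs(b[:,1]-y)<4,0],98)) for y in ys if (abs(b[:,1]-y)<4).sum()>10]
mx=np.array(mx);print(mx.round(1).tolist(),np.degrees(np.polyfit(mx[:,0],mx[:,1],1)[0]))
k=(abs(q[:,2]-21.5)<3)&(abs(q[:,0])<60)&(abs(q[:,1]+17)<85);b=q[k]
mx=np.array([(y,np.percentile(b[abs(b[:,1]-y)<3,0],99)) for y in range(-75,45,8)]);print(mx.round(1).tolist(),np.polyfit(mx[:,0],mx[:,1],1)[0]*57.3)
```

```text
front n [-0.86516916 -0.10158227  0.49108387] az 6.696619951892075 tilt 60.58815369210512 0.0008210142645393451
fin top n 801 [-20.45638687 -27.17952755  53.03242179] [ 23.03456331 -11.34678226  58.76432683] [  2.55221407 -19.1314535   56.43145631] minarearect ((1.2881908416748047, -19.278419494628906), (43.48176193237305, 15.822770118713379), 0.1279257982969284)
front rect ((0.8785171508789062, -19.550880432128906), (135.9093475341797, 76.409423828125), 89.50254821777344)
[[-85.0, 63.0], [-77.0, 63.1], [-69.0, 63.0], [-61.0, 63.2], [-53.0, 63.1], [-45.0, 63.0], [-37.0, 63.1], [-29.0, 63.1], [-21.0, 63.2], [-13.0, 63.0], [-5.0, 63.3], [3.0, 63.2], [11.0, 63.2], [19.0, 63.2], [27.0, 63.2], [35.0, 63.2], [43.0, 63.3]] 0.09978167880552612
[[-75.0, 37.9], [-67.0, 38.0], [-59.0, 38.0], [-51.0, 37.9], [-43.0, 38.0], [-35.0, 38.2], [-27.0, 38.6], [-19.0, 38.4], [-11.0, 38.2], [-3.0, 38.5], [5.0, 38.4], [13.0, 38.7], [21.0, 38.8], [29.0, 38.4], [37.0, 38.5]] 0.4057141458389979
```

```bash
sed -i 's/^az=np.radians(6.4)/az=np.radians(6.6)/; s/^M0=pb-.017\*yb/M0=pb-.0188*yb+.0008*xb/' h.py; python3 st.py
```

```text
t 2.75 p [ 0.4137 -0.1709  0.281 ] F [-0.3  0.2  0.5] T [0.04 0.61 0.08] w 0.0871 j [ 0.25 -0.44  0.2   2.17 -0.22  0.96  2.21]
to mid [ 10.2  15.9 -12.8] [-0.   0.2 -0.5]
to pre [-10.9 -58.5  79.1] [-0.   0.2 -0.5]
to grasp [-10.5 -58.4 179.1] [-0.   0.2 -0.5]
```

>>> {"op": "apply_moves", "data": {"increments": [{"grip":0,"xyz":[-5,-30,30],"rotation":[0,0,0]},{"grip":0,"xyz":[-10.5,-58.5,60],"rotation":[0,0.2,-0.5]},{"grip":0,"xyz":[-10.5,-58.5,79],"rotation":[0,0.2,-0.5]},{"grip":0,"xyz":[-10.5,-58.5,110],"rotation":[0,0.2,-0.5]},{"grip":0,"xyz":[-10.5,-58.5,130],"rotation":[0,0.2,-0.5]}]}}

```text
time: 3.38
ee_pos: [0.4292, -0.1787, 0.138]
eef_rot: [0.643, 0.721, 0.193, 0.171]
ft_force: [0.6, 0.3, 1.3]
width: 0.0872
```

```bash
python3 st.py;  python3 - <<'E'
from h import *
from bench import r,viewer
for n in ["wrist","side","scene"]:
    c=viewer.camera(n); cv2.imwrite(f"pics/{n}2.png",c["img"]); np.savez(f"pics/{n}2.npz",**c)
a=cv2.imread("pics/wrist2.png");b=cv2.resize(cv2.imread("pics/side2.png")[150:290,270:450],None,fx=3,fy=3)
cv2.imwrite("pics/side2c.png",b)
E
```

```text
t 3.375 p [ 0.4292 -0.1787  0.138 ] F [0.6 0.3 1.3] T [ 0.03  0.58 -0.03] w 0.0872 j [ 0.15 -0.25  0.33  2.35 -0.37  0.62  2.43]
to mid [  19.7   74.7 -143.9] [-0.1 -0.  -0. ]
to pre [ -1.1   0.2 -52.1] [-0.1 -0.  -0. ]
to grasp [-1.2  0.4 47.9] [-0.1 -0.  -0. ]
```

View pics/wrist2.png

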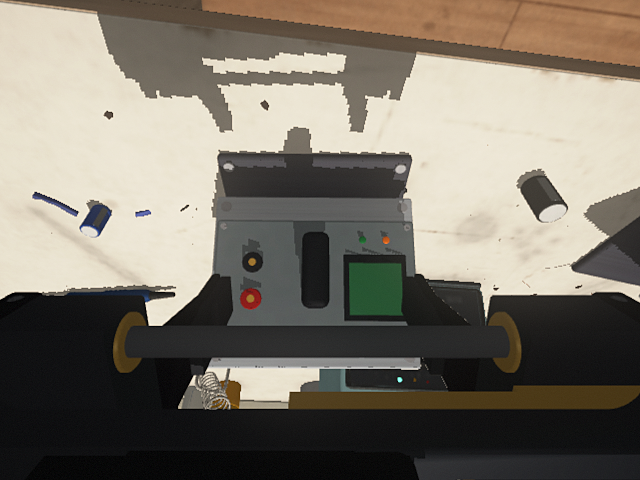

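View pics/side2c.png

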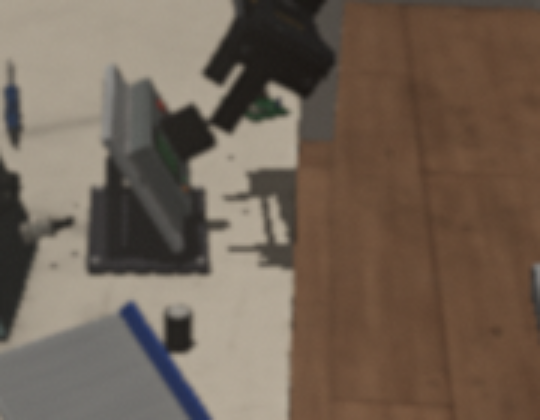

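>>> {"op": "apply_moves", "data": {"increments": [{"grip":0,"xyz":[-1,0.3,15],"rotation":[0,0,0]},{"grip":0,"xyz":[-1,0.3,30],"rotation":[0,0,0]},{"grip":0,"xyz":[-1,0.3,40],"rotation":[0,0,0]},{"grip":0,"xyz":[-1,0.3,40],"rotation":[0,0,0]}]}}

```text
time: 4.03
ee_pos: [0.4488, -0.1771, 0.1039]
eef_rot: [0.643, 0.722, 0.193, 0.171]
ft_force: [-0.3, -0.1, -0.3]
width: 0.0868
```

```bash
python3 st.py;  python3 - <<'E'
from h import *
from bench import r,viewer
for n in ["wrist","side"]:
    c=viewer.camera(n); cv2.imwrite(f"pics/{n}3.png",c["img"]); np.savez(f"pics/{n}3.npz",**c)
b=cv2.resize(cv2.imread("pics/side3.png")[150:250,270:400],None,fx=5,fy=5,interpolation=2)
cv2.imwrite("pics/side3c.png",b)
E
```

```text
t 4.025 p [ 0.4488 -0.1771  0.1039] F [-0.3 -0.1 -0.3] T [0.01 0.57 0.  ] w 0.0868 j [ 0.09 -0.14  0.38  2.36 -0.47  0.52  2.53]
to mid [  20.6   74.4 -183.3] [-0.2 -0.1  0. ]
to pre [ -0.4   0.1 -91.4] [-0.2 -0.1  0. ]
to grasp [-0.5  0.4  8.6] [-0.2 -0.1  0. ]
```

View pics/wrist3.png

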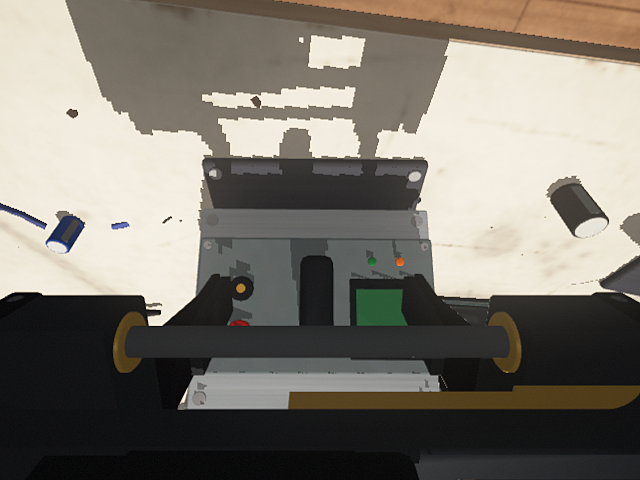

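View pics/side3c.png

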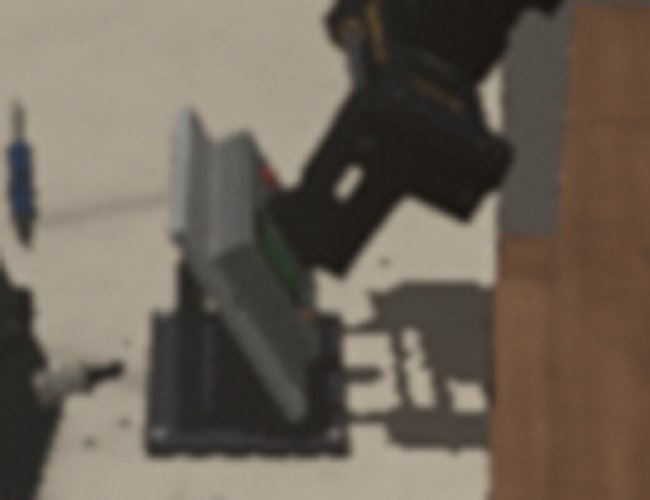

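>>> {"op": "apply_moves", "data": {"increments": [{"grip":0,"xyz":[-0.5,0.4,7],"rotation":[0,0,0]},{"grip":60,"xyz":[-0.5,0.4,7],"rotation":[0,0,0]},{"grip":120,"xyz":[-0.5,0.4,7],"rotation":[0,0,0]},{"grip":150,"xyz":[-0.5,0.4,7],"rotation":[0,0,0]}], "squeeze": 8}}

```text
time: 4.62
ee_pos: [0.4527, -0.1774, 0.0986]
eef_rot: [0.643, 0.722, 0.193, 0.171]
ft_force: [-0.3, -0.6, -0.4]
width: 0.0648
```

```bash
python3 st.py
```

```text
t 4.625 p [ 0.4527 -0.1774  0.0986] F [-0.3 -0.6 -0.4] T [-0.01  0.56 -0.02] w 0.0648 j [ 0.07 -0.12  0.4   2.36 -0.5   0.51  2.55]
to mid [  21.3   73.9 -189.8] [-0.1 -0.1  0. ]
to pre [  0.4  -0.6 -97.9] [-0.1 -0.1  0. ]
to grasp [ 0.3 -0.4  2.1] [-0.1 -0.1  0. ]
```

>>> {"op": "apply_moves", "data": {"increments": [{"grip":255,"xyz":[0,0,0],"rotation":[0,0,0]},{"grip":255,"xyz":[0,0,0],"rotation":[0,0,0]},{"grip":255,"xyz":[0,0,0],"rotation":[0,0,0]},{"grip":255,"xyz":[0,0,0],"rotation":[0,0,0]},{"grip":255,"xyz":[0,0,0],"rotation":[0,0,0]}], "squeeze": 8}}

```text
time: 5.25
ee_pos: [0.4527, -0.1775, 0.0986]
eef_rot: [0.643, 0.721, 0.193, 0.171]
ft_force: [0.5, -0.1, 0.5]
width: 0.0158
```

```bash
python3 st.py
```

```text
t 5.25 p [ 0.4527 -0.1775  0.0986] F [ 0.5 -0.1  0.5] T [-0.18  0.62 -0.16] w 0.0158 j [ 0.07 -0.12  0.4   2.36 -0.5   0.51  2.55]
to mid [  21.3   73.9 -189.8] [-0.1 -0.1 -0. ]
to pre [  0.4  -0.6 -97.9] [-0.1 -0.1 -0. ]
to grasp [ 0.3 -0.3  2.1] [-0.1 -0.1 -0. ]
```

>>> {"op": "apply_moves", "data": {"increments": [{"grip":255,"xyz":[0,0,0],"rotation":[0,0,0]},{"grip":255,"xyz":[0,0,0],"rotation":[0,0,0]},{"grip":255,"xyz":[0,0.4,-1.4],"rotation":[0,0,0]},{"grip":255,"xyz":[0,0.4,-1.4],"rotation":[0,0,0]}], "squeeze": 40}}

```text
time: 5.75
ee_pos: [0.452, -0.1773, 0.0997]
eef_rot: [0.643, 0.722, 0.193, 0.171]
ft_force: [0.6, -0.6, -3.1]
width: 0.0156
```

```bash
cat >> h.py <<'E'
def bf(st):
    F=st["ft_force"];print("board F xyz",(F@xb).round(2),(F@yb).round(2),(F@nb).round(2), "M",[(st["torque"]@a).round(2) for a in(xb,yb,nb)],"pos rel grasp mm",[((st["ee_pos"]-Tg)@a*1000).round(2) for a in (xb,yb,nb)],"rot err",np.degrees(R.from_matrix(Rg.T@R.from_quat(st["eef_rot"]).as_matrix()).as_rotvec()).round(2))
E
cat > b.py <<'E'
from h import *
from bench import r
st=r.read_state();show(st);bf(st)
E
python3 b.py
```

```text
t 5.75 p [ 0.452  -0.1773  0.0997] F [ 0.6 -0.6 -3.1] T [-0.13  0.96 -0.01] w 0.0156 j [ 0.07 -0.13  0.4   2.36 -0.49  0.51  2.54]
board F xyz -2.44 -0.63 -1.99 M [np.float64(-0.01), np.float64(0.97), np.float64(0.01)] pos rel grasp mm [np.float64(1.94), np.float64(-0.07), np.float64(2.74)] rot err [ 0.17  0.09 -0.01]
```

>>> {"op": "apply_moves", "data": {"increments": [{"grip":255,"xyz":[2,0,0],"rotation":[0,0,0]},{"grip":255,"xyz":[5,0,0],"rotation":[0,0,0]},{"grip":255,"xyz":[8,0,0],"rotation":[0,0,0]},{"grip":255,"xyz":[10,0,0],"rotation":[0,0,0]},{"grip":255,"xyz":[10,0,0],"rotation":[0,0,0]}]}}

```text
time: 6.38
ee_pos: [0.4508, -0.1672, 0.0997]
eef_rot: [0.642, 0.722, 0.193, 0.171]
ft_force: [-1.5, 0.2, -3.3]
width: 0.0159
```

```bash
python3 b.py
```

```text
t 6.375 p [ 0.4508 -0.1672  0.0997] F [-1.5  0.2 -3.3] T [-0.13  1.01  0.01] w 0.0159 j [ 0.07 -0.14  0.37  2.37 -0.47  0.5   2.5 ]
board F xyz -3.6 0.33 -0.44 M [np.float64(0.0), np.float64(1.02), np.float64(0.02)] pos rel grasp mm [np.float64(1.96), np.float64(10.12), np.float64(2.76)] rot err [ 0.17  0.1  -0.03]
```

>>> {"op": "apply_moves", "data": {"increments": [{"grip":255,"xyz":[1.5,0,0],"rotation":[0,0,0]}]}}

```text
time: 6.5
ee_pos: [0.4507, -0.1657, 0.0998]
eef_rot: [0.643, 0.722, 0.193, 0.171]
ft_force: [-0.4, 0.1, -3.5]
width: 0.0159
```

>>> {"op": "apply_moves", "data": {"increments": [{"grip":255,"xyz":[1.5,0,0],"rotation":[0,0,0]}]}}

```text
time: 6.62
ee_pos: [0.4505, -0.1642, 0.0998]
eef_rot: [0.643, 0.722, 0.193, 0.171]
ft_force: [0.4, -0.2, -3.6]
width: 0.0156
```

>>> {"op": "apply_moves", "data": {"increments": [{"grip":255,"xyz":[1.5,0,0],"rotation":[0,0,0]}]}}

```text
time: 6.75
ee_pos: [0.4503, -0.1626, 0.0998]
eef_rot: [0.643, 0.722, 0.193, 0.171]
ft_force: [-0.5, 0.7, -2.3]
width: 0.0159
```

>>> {"op": "apply_moves", "data": {"increments": [{"grip":255,"xyz":[1.5,0,0],"rotation":[0,0,0]}]}}

```text
time: 6.88
ee_pos: [0.4501, -0.161, 0.0998]
eef_rot: [0.643, 0.722, 0.193, 0.171]
ft_force: [-0.3, -0.5, -2.8]
width: 0.0159
```

>>> {"op": "apply_moves", "data": {"increments": [{"grip":255,"xyz":[1.5,0,0],"rotation":[0,0,0]}]}}

```text
time: 7.0
ee_pos: [0.4499, -0.1594, 0.0997]
eef_rot: [0.643, 0.722, 0.193, 0.171]
ft_force: [-0.1, 0.7, -3.0]
width: 0.0162
```

>>> {"op": "apply_moves", "data": {"increments": [{"grip":255,"xyz":[1.5,0,0],"rotation":[0,0,0]}]}}

```text
time: 7.12
ee_pos: [0.4497, -0.1578, 0.0997]
eef_rot: [0.643, 0.722, 0.193, 0.171]
ft_force: [1.1, -0.1, -3.0]
width: 0.0158
```

>>> {"op": "apply_moves", "data": {"increments": [{"grip":255,"xyz":[1.5,0,0],"rotation":[0,0,0]}]}}

```text
time: 7.25
ee_pos: [0.4495, -0.1562, 0.0997]
eef_rot: [0.643, 0.722, 0.193, 0.171]
ft_force: [-0.1, 0.1, -2.0]
width: 0.0156
```

>>> {"op": "apply_moves", "data": {"increments": [{"grip":255,"xyz":[1.5,0,0],"rotation":[0,0,0]}]}}

```text
time: 7.38
ee_pos: [0.4494, -0.1546, 0.0998]
eef_rot: [0.643, 0.722, 0.193, 0.171]
ft_force: [0.1, -0.3, -2.2]
width: 0.0157
```

>>> {"op": "apply_moves", "data": {"increments": [{"grip":255,"xyz":[1.5,0,0],"rotation":[0,0,0]}]}}

```text
time: 7.5
ee_pos: [0.4491, -0.153, 0.0997]
eef_rot: [0.643, 0.722, 0.193, 0.171]
ft_force: [-0.6, 0.8, -3.0]
width: 0.0156
```

>>> {"op": "apply_moves", "data": {"increments": [{"grip":255,"xyz":[1.5,0,0],"rotation":[0,0,0]}]}}

```text
time: 7.62
ee_pos: [0.449, -0.1514, 0.0998]
eef_rot: [0.643, 0.722, 0.193, 0.171]
ft_force: [-0.5, 0.5, -3.1]
width: 0.0157
```

>>> {"op": "apply_moves", "data": {"increments": [{"grip":255,"xyz":[1.5,0,0],"rotation":[0,0,0]}]}}

```text
time: 7.75
ee_pos: [0.4488, -0.1498, 0.0998]
eef_rot: [0.643, 0.722, 0.193, 0.171]
ft_force: [-0.2, -0.5, -3.1]
width: 0.0153
```

>>> {"op": "apply_moves", "data": {"increments": [{"grip":255,"xyz":[1.5,0,0],"rotation":[0,0,0]}]}}

```text
time: 7.88
ee_pos: [0.4486, -0.1482, 0.0998]
eef_rot: [0.643, 0.722, 0.193, 0.171]
ft_force: [-0.1, -0.0, -3.3]
width: 0.0158
```

>>> {"op": "apply_moves", "data": {"increments": [{"grip":255,"xyz":[1.5,0,0],"rotation":[0,0,0]}]}}

```text
time: 8.0
ee_pos: [0.4484, -0.1466, 0.0998]
eef_rot: [0.643, 0.722, 0.193, 0.171]
ft_force: [-0.4, -0.2, -2.8]
width: 0.0159
```

>>> {"op": "apply_moves", "data": {"increments": [{"grip":255,"xyz":[1.5,0,0],"rotation":[0,0,0]}]}}

```text
time: 8.12
ee_pos: [0.4485, -0.1459, 0.1001]
eef_rot: [0.643, 0.721, 0.193, 0.172]
ft_force: [-0.0, -6.5, -3.4]
width: 0.0156
```

>>> {"op": "apply_moves", "data": {"increments": [{"grip":255,"xyz":[0.7,0,0],"rotation":[0,0,0]}]}}

```text
time: 8.25
ee_pos: [0.4487, -0.1461, 0.1004]
eef_rot: [0.643, 0.721, 0.193, 0.172]
ft_force: [0.8, -3.7, -3.6]
width: 0.0153
```

```bash
python3 b.py
```

```text
t 8.25 p [ 0.4487 -0.1461  0.1004] F [ 0.8 -3.7 -3.6] T [-0.95  0.98 -0.64] w 0.0153 j [ 0.08 -0.17  0.3   2.4  -0.42  0.48  2.41]
board F xyz -2.97 -3.76 -2.15 M [np.float64(-0.97), np.float64(1.09), np.float64(0.4)] pos rel grasp mm [np.float64(2.7), np.float64(31.3), np.float64(2.84)] rot err [ 0.05 -0.09  0.09]
```

>>> {"op": "apply_moves", "data": {"increments": [{"grip":255,"xyz":[-0.3,-0.5,-0.9],"rotation":[0,0,0]},{"grip":255,"xyz":[-0.3,-1,-1.7],"rotation":[0,0,0]}]}}

```text
time: 8.5
ee_pos: [0.4469, -0.1464, 0.1013]
eef_rot: [0.643, 0.721, 0.193, 0.172]
ft_force: [0.1, -1.3, -2.1]
width: 0.0156
```

```bash
python3 b.py
```

```text
t 8.5 p [ 0.4469 -0.1464  0.1013] F [ 0.1 -1.3 -2.1] T [-0.35  0.98 -0.18] w 0.0156 j [ 0.09 -0.18  0.3   2.4  -0.42  0.49  2.4 ]
board F xyz -1.87 -1.26 -1.01 M [np.float64(-0.28), np.float64(1.01), np.float64(0.11)] pos rel grasp mm [np.float64(2.57), np.float64(31.2), np.float64(4.89)] rot err [ 0.07 -0.07  0.08]
```

>>> {"op": "apply_moves", "data": {"increments": [{"grip":255,"xyz":[0,-0.7,-1.3],"rotation":[0,0,0]},{"grip":255,"xyz":[0,-1.5,-2.6],"rotation":[0,0,0]}]}}

```text
time: 8.75
ee_pos: [0.4441, -0.1464, 0.1028]
eef_rot: [0.643, 0.721, 0.193, 0.172]
ft_force: [0.4, 0.3, -3.1]
width: 0.0158
```

```bash
python3 b.py
```

```text
t 8.75 p [ 0.4441 -0.1464  0.1028] F [ 0.4  0.3 -3.1] T [-0.04  0.94  0.  ] w 0.0158 j [ 0.09 -0.19  0.29  2.4  -0.41  0.49  2.4 ]
board F xyz -2.49 0.21 -1.93 M [np.float64(0.04), np.float64(0.94), np.float64(-0.06)] pos rel grasp mm [np.float64(2.48), np.float64(31.48), np.float64(8.0)] rot err [ 0.08 -0.04  0.06]
```

Free so far, and the force is just the weight. I'll keep drawing straight out.

>>> {"op": "apply_moves", "data": {"increments": [{"grip":255,"xyz":[0,-1,-1.7],"rotation":[0,0,0]},{"grip":255,"xyz":[0,-2,-3.5],"rotation":[0,0,0]},{"grip":255,"xyz":[0,-3,-5.2],"rotation":[0,0,0]}]}}

```text
time: 9.12
ee_pos: [0.4388, -0.147, 0.1059]
eef_rot: [0.643, 0.721, 0.193, 0.172]
ft_force: [0.1, -0.1, -4.1]
width: 0.0157
```

```bash
python3 b.py
```

```text
t 9.125 p [ 0.4388 -0.147   0.1059] F [ 0.1 -0.1 -4.1] T [-0.07  1.04  0.04] w 0.0157 j [ 0.11 -0.2   0.28  2.41 -0.41  0.5   2.4 ]
board F xyz -3.56 -0.08 -2.11 M [np.float64(0.05), np.float64(1.04), np.float64(-0.02)] pos rel grasp mm [np.float64(2.49), np.float64(31.57), np.float64(14.16)] rot err [ 0.08 -0.03  0.06]
```

>>> {"op": "apply_moves", "data": {"increments": [{"grip":255,"xyz":[0,-1,-1.7],"rotation":[0,0,0]},{"grip":255,"xyz":[0,-1.7,-3],"rotation":[0,0,0]}]}}

```text
time: 9.38
ee_pos: [0.4358, -0.1473, 0.1077]
eef_rot: [0.643, 0.721, 0.193, 0.172]
ft_force: [0.4, -0.2, -1.7]
width: 0.0156
```

```bash
python3 b.py; python3 -c "
from bench import r;print(r.read_state()['joint_positions'][3])"
```

```text
t 9.375 p [ 0.4358 -0.1473  0.1077] F [ 0.4 -0.2 -1.7] T [-0.05  0.99  0.03] w 0.0156 j [ 0.13 -0.21  0.26  2.41 -0.41  0.51  2.4 ]
board F xyz -1.26 -0.29 -1.18 M [np.float64(0.06), np.float64(0.99), np.float64(-0.04)] pos rel grasp mm [np.float64(2.52), np.float64(31.58), np.float64(17.73)] rot err [ 0.08 -0.03  0.06]
2.409525374781777
```

>>> {"op": "apply_moves", "data": {"increments": [{"grip":255,"xyz":[0,-1,-1.7],"rotation":[0,0,0]},{"grip":255,"xyz":[0,-2,-3.5],"rotation":[0,0,0]},{"grip":255,"xyz":[0,-3,-5.2],"rotation":[0,0,0]}]}}

```text
time: 9.75
ee_pos: [0.4305, -0.1479, 0.1108]
eef_rot: [0.643, 0.721, 0.193, 0.172]
ft_force: [0.4, -0.1, -3.0]
width: 0.0158
```

```bash
python3 b.py
python3 - <<'E'
from h import *
from bench import r,viewer
c=viewer.camera("side"); cv2.imwrite("pics/side4.png",c["img"])
cv2.imwrite("pics/side4c.png",cv2.resize(c["img"][150:250,270:400],None,fx=5,fy=5,interpolation=2))
E
```

```text
t 9.75 p [ 0.4305 -0.1479  0.1108] F [ 0.4 -0.1 -3. ] T [-0.09  1.01 -0.05] w 0.0158 j [ 0.19 -0.23  0.22  2.41 -0.42  0.53  2.41]
board F xyz -2.38 -0.12 -1.8 M [np.float64(-0.03), np.float64(1.02), np.float64(-0.05)] pos rel grasp mm [np.float64(2.53), np.float64(31.6), np.float64(23.88)] rot err [ 0.08 -0.03  0.05]
```

View pics/side4c.png

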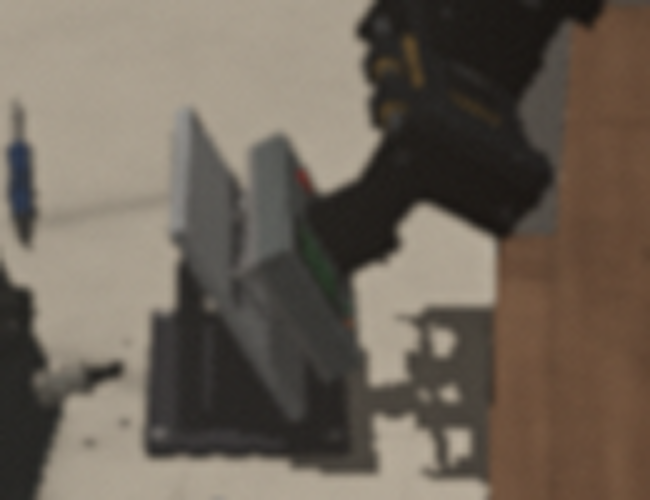

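```bash
cat >> h.py <<'E'
def Tp(dx=0,dy=0,dz=0): # TCP for meter origin at home + offsets (mm, plate axes)
    return H0+xp*(dx-4.2)/1000+yp*(dy-.3)/1000+npl*(dz+43.1)/1000
def pf(st):
    F=st["ft_force"];d=st["ee_pos"]-Tp();print("plate F",[(F@a).round(2) for a in(xp,yp,npl)],"off mm",[(d@a*1000).round(2) for a in(xp,yp,npl)],"rot",np.degrees(R.from_matrix(Rp.T@R.from_quat(st["eef_rot"]).as_matrix()).as_rotvec()).round(2))
E
cat > p.py <<'E'
from h import *
from bench import r
st=r.read_state();show(st);pf(st)
for o in((20,20,90),(8,8,30),(4,4,4),(0,0,0)): print(o,*inc(st,Tp(*o),Rp))
E
python3 p.py; python3 -c "
from h import *
from bench import r
st=r.read_state();print(inc(st,st['ee_pos']+[0,0,.12],Rg),inc(st,[.45,.0,.27],Rp),Tp(20,20,90),Rp)"
```

```text
t 9.8 p [ 0.4304 -0.1479  0.1109] F [ 0.5 -0.5 -3.9] T [-0.08  1.04  0.03] w 0.0157 j [ 0.19 -0.23  0.22  2.41 -0.42  0.53  2.41]
plate F [np.float64(-1.64), np.float64(-1.24), np.float64(-3.38)] off mm [np.float64(174.12), np.float64(-285.17), np.float64(-13.31)] rot [-16.84  -2.92 -39.24]
(20, 20, 90) [348.7  59.3 -49.3] [16.8  2.9 39.2]
(8, 8, 30) [335.6  51.7  11.2] [16.8  2.9 39.2]
(4, 4, 4) [330.1  50.   37.1] [16.8  2.9 39.2]
(0, 0, 0) [328.7  45.   41.8] [16.8  2.9 39.2]
(array([   0. ,   59.9, -104. ]), array([-0.1,  0. , -0.1])) (array([ 144.8,  110.8, -119.8]), array([16.8,  2.9, 39.2])) [0.41738127 0.20155199 0.18322209] [[ 0.47902453  0.84364535  0.24248304]
 [ 0.83483007 -0.52321879  0.17117494]
 [ 0.27128262  0.12043514 -0.95493514]]
```

>>> {"op": "apply_moves", "data": {"increments": [{"grip":255,"xyz":[0,8,-14],"rotation":[0,0,0]},{"grip":255,"xyz":[0,20,-35],"rotation":[0,0,0]},{"grip":255,"xyz":[0,35,-60],"rotation":[0,0,1]},{"grip":255,"xyz":[5,48,-83],"rotation":[1,0,4]},{"grip":255,"xyz":[15,62,-105],"rotation":[3,0,8]}]}}

```text
time: 10.42
ee_pos: [0.4296, -0.133, 0.2336]
eef_rot: [0.697, 0.678, 0.185, 0.141]
ft_force: [0.9, -0.0, -2.1]
width: 0.0157
```

```bash
python3 p.py; python3 -c "
from h import *
from bench import r
st=r.read_state();print(inc(st,[.44,.0,.26],Rp))"
```

```text
t 10.425 p [ 0.4296 -0.133   0.2336] F [ 0.9 -0.  -2.1] T [-0.03  0.84 -0.02] w 0.0157 j [ 0.3  -0.37  0.05  2.22 -0.25  0.88  2.01]
plate F [np.float64(-0.65), np.float64(-0.16), np.float64(-2.21)] off mm [np.float64(236.95), np.float64(-239.74), np.float64(83.0)] rot [-13.99  -2.77 -31.  ]
(20, 20, 90) [330.2 -47.   57.7] [14.   2.8 31. ]
(8, 8, 30) [316.4 -49.5 118.5] [14.   2.8 31. ]
(4, 4, 4) [310.9 -49.  144.5] [14.   2.8 31. ]
(0, 0, 0) [308.8 -53.5 149.4] [14.   2.8 31. ]
(array([134.5,  15.7, -11.6]), array([14. ,  2.8, 31. ]))
```

>>> {"op": "apply_moves", "data": {"increments": [{"grip":255,"xyz":[25,3,-3],"rotation":[3,0.5,6]},{"grip":255,"xyz":[52,6,-6],"rotation":[6,1,12]},{"grip":255,"xyz":[79,9,-9],"rotation":[9,1.5,18]},{"grip":255,"xyz":[106,12,-11],"rotation":[12,2,25]},{"grip":255,"xyz":[134,15,-11],"rotation":[14,2.8,31]}]}}

```text
time: 11.05
ee_pos: [0.4399, 0.0005, 0.2594]
eef_rot: [0.861, 0.487, 0.149, -0.016]
ft_force: [0.1, 0.3, -2.7]
width: 0.0159
```

```bash
python3 p.py
```

```text
t 11.05 p [0.4399 0.0005 0.2594] F [ 0.1  0.3 -2.7] T [-0.33  0.48 -0.06] w 0.0159 j [ 0.33 -0.26 -0.24  2.04 -0.28  1.14  1.21]
plate F [np.float64(-1.7), np.float64(-0.46), np.float64(-2.12)] off mm [np.float64(186.34), np.float64(-116.38), np.float64(111.38)] rot [0.09 0.05 0.19]
(20, 20, 90) [ 135.8 -133.7  102. ] [-0.1 -0.  -0.2]
(8, 8, 30) [ 123.9 -113.9  159.9] [-0.1 -0.  -0.2]
(4, 4, 4) [ 119.9 -104.3  184.4] [-0.1 -0.  -0.2]
(0, 0, 0) [ 115.9 -105.8  189.9] [-0.1 -0.  -0.2]
```

>>> {"op": "apply_moves", "data": {"increments": [{"grip":255,"xyz":[25,-22,15],"rotation":[0,0,0]},{"grip":255,"xyz":[55,-50,38],"rotation":[0,0,0]},{"grip":255,"xyz":[85,-80,60],"rotation":[0,0,0]},{"grip":255,"xyz":[112,-108,80],"rotation":[0,0,0]},{"grip":255,"xyz":[135,-133,100],"rotation":[-0.1,0,-0.2]}]}}

```text
time: 11.68
ee_pos: [0.4166, 0.2018, 0.1847]
eef_rot: [0.859, 0.488, 0.15, -0.015]
ft_force: [0.5, 0.0, -3.0]
width: 0.0157
```

```bash
python3 p.py;python3 - <<'E'
from h import *
from bench import r,viewer
for n in ["wrist","side","scene"]:
    c=viewer.camera(n); cv2.imwrite(f"pics/{n}5.png",c["img"]); np.savez(f"pics/{n}5.npz",**c)
a=cv2.resize(cv2.imread("pics/side5.png")[180:330,240:400],None,fx=4,fy=4,interpolation=2)
cv2.imwrite("pics/side5c.png",a)
E
```

```text
t 11.675 p [0.4166 0.2018 0.1847] F [ 0.5  0.  -3. ] T [-0.36  0.47 -0.03] w 0.0157 j [ 0.19 -0.21 -0.63  2.14 -0.23  0.89  0.7 ]
plate F [np.float64(-1.43), np.float64(-0.55), np.float64(-2.57)] off mm [np.float64(20.27), np.float64(20.23), np.float64(91.62)] rot [-0.02  0.08 -0.05]
(20, 20, 90) [-0.2  0.6  1.5] [ 0.  -0.1  0.1]
(8, 8, 30) [-12.3  20.2  59.5] [ 0.  -0.1  0.1]
(4, 4, 4) [-16.4  29.7  84. ] [ 0.  -0.1  0.1]
(0, 0, 0) [-20.4  28.2  89.5] [ 0.  -0.1  0.1]
```

View pics/side5c.png

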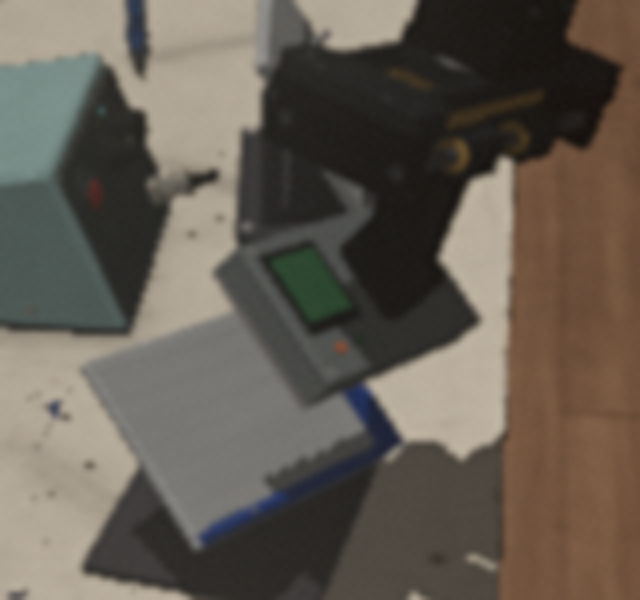

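View pics/wrist5.png

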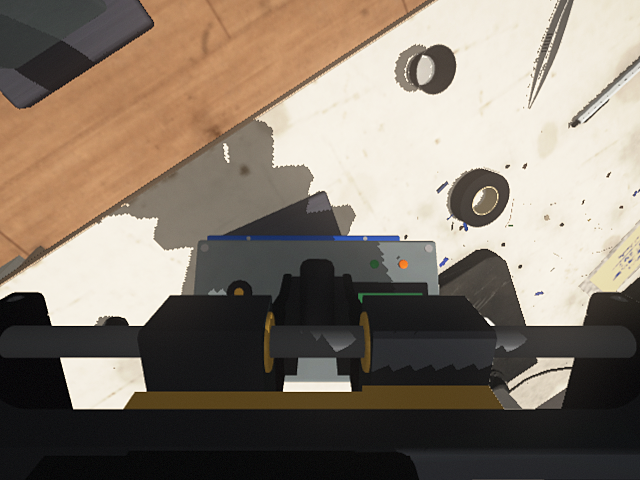

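Run:
```python
from h import *
for nm in("side","wrist","scene"):
    c=load(f"pics/{nm}5.npz");W=cloud(c);Q=W.reshape(-1,3);Q=Q[~np.isnan(Q).any(1)]
    q=(Q-H0);q=np.c_[q@xp,q@yp,q@npl]*1000
    k=(abs(q[:,2]-113)<8)&(abs(q[:,0]-20)<55)&(abs(q[:,1]-20)<90)
    P=q[k]
    for _ in range(6):
        cc=P.mean(0);n=np.linalg.svd(P-cc,full_matrices=False)[2][2];e=(P-cc)@n;P=P[abs(e)<2*e.std()+.3]
    n*=np.sign(n[2]);print(nm,len(P),"n",n.round(3),"c",cc.round(1),"x",np.percentile(P[:,0],[1,99]).round(1),"y",np.percentile(P[:,1],[1,99]).round(1),e.std().round(2))
```

```text
side 1123 n [-0.005 -0.003  1.   ] c [ 10.6  42.6 114.8] x [-22.6  51.6] y [-42.7  90.1] 1.1
wrist 11618 n [-0.005  0.001  1.   ] c [  1.4  20.3 113. ] x [-17.4  56.5] y [-45.6  86.4] 0.67
scene 366 n [0.005 0.014 1.   ] c [ 32.7  -2.3 114.4] x [-20.2  56.8] y [-49.2  87.3] 2.96
```

>>> {"op": "apply_moves", "data": {"increments": [{"grip":255,"xyz":[-4,7,20],"rotation":[0,0,0]},{"grip":255,"xyz":[-9,15,45],"rotation":[0,0,0]},{"grip":255,"xyz":[-12,22,66],"rotation":[0,0,0]},{"grip":255,"xyz":[-14,27,79],"rotation":[0,-0.1,0.1]},{"grip":255,"xyz":[-14,27,79],"rotation":[0,-0.1,0.1]}]}}

```text
time: 12.45
ee_pos: [0.4513, 0.1887, 0.1078]
eef_rot: [0.86, 0.488, 0.148, -0.015]
ft_force: [0.1, 0.7, -3.0]
width: 0.0161
```

```bash
python3 p.py
```

```text
t 12.45 p [0.4513 0.1887 0.1078] F [ 0.1  0.7 -3. ] T [-0.3   0.47 -0.03] w 0.0161 j [ 0.21 -0.02 -0.65  2.17 -0.1   0.69  0.66]
plate F [np.float64(-2.07), np.float64(-0.16), np.float64(-2.25)] off mm [np.float64(3.73), np.float64(5.06), np.float64(9.29)] rot [ 0.15 -0.14  0.  ]
(20, 20, 90) [ 14.8 -26.5 -78. ] [-0.2  0.1 -0. ]
(8, 8, 30) [  2.9  -6.7 -20.1] [-0.2  0.1 -0. ]
(4, 4, 4) [-1.   2.9  4.4] [-0.2  0.1 -0. ]
(0, 0, 0) [-5.   1.4  9.9] [-0.2  0.1 -0. ]
```

>>> {"op": "apply_moves", "data": {"increments": [{"grip":255,"xyz":[0,1.2,2.2],"rotation":[-0.1,0.1,0]},{"grip":255,"xyz":[0,2.5,4.3],"rotation":[-0.2,0.1,0]},{"grip":255,"xyz":[0,3,5.2],"rotation":[-0.2,0.1,0]}]}}

```text
time: 12.82
ee_pos: [0.4552, 0.1881, 0.1035]
eef_rot: [0.86, 0.488, 0.15, -0.014]
ft_force: [-0.5, -0.2, -3.4]
width: 0.0156
```

```bash
python3 p.py
```

```text
t 12.825 p [0.4552 0.1881 0.1035] F [-0.5 -0.2 -3.4] T [-0.26  0.55  0.05] w 0.0156 j [ 0.21 -0.   -0.65  2.17 -0.08  0.68  0.65]
plate F [np.float64(-2.22), np.float64(-1.31), np.float64(-2.34)] off mm [np.float64(3.91), np.float64(5.27), np.float64(3.43)] rot [-0.08 -0.02 -0.02]
(20, 20, 90) [ 14.7 -29.2 -83.1] [0.1 0.  0. ]
(8, 8, 30) [  2.7  -9.7 -25.1] [0.1 0.  0. ]
(4, 4, 4) [-1.3 -0.2 -0.5] [0.1 0.  0. ]
(0, 0, 0) [-5.3 -1.7  4.9] [0.1 0.  0. ]
```

>>> {"op": "apply_moves", "data": {"increments": [{"grip":255,"xyz":[0,0.7,1.3],"rotation":[0,0,0]},{"grip":255,"xyz":[0,0.9,1.7],"rotation":[0,0,0]}]}}

```text
time: 13.08
ee_pos: [0.4565, 0.1879, 0.102]
eef_rot: [0.86, 0.488, 0.15, -0.014]
ft_force: [-0.4, -0.2, -3.0]
width: 0.0154
```

```bash
python3 p.py
```

```text
t 13.075 p [0.4565 0.1879 0.102 ] F [-0.4 -0.2 -3. ] T [-0.3   0.45  0.02] w 0.0154 j [ 0.21  0.   -0.65  2.17 -0.08  0.68  0.65]
plate F [np.float64(-1.86), np.float64(-1.2), np.float64(-2.11)] off mm [np.float64(3.92), np.float64(5.32), np.float64(1.49)] rot [-0.08 -0.02 -0.02]
(20, 20, 90) [ 14.7 -30.2 -84.7] [0.1 0.  0. ]
(8, 8, 30) [  2.7 -10.7 -26.7] [0.1 0.  0. ]
(4, 4, 4) [-1.3 -1.2 -2.2] [0.1 0.  0. ]
(0, 0, 0) [-5.3 -2.7  3.2] [0.1 0.  0. ]
```

>>> {"op": "apply_moves", "data": {"increments": [{"grip":255,"xyz":[0,0.5,0.9],"rotation":[0,0,0]}]}}

```text
time: 13.2
ee_pos: [0.4571, 0.1879, 0.1012]
eef_rot: [0.86, 0.488, 0.15, -0.014]
ft_force: [-0.1, 0.5, -3.6]
width: 0.0159
```

```bash
python3 p.py|head -2
```

```text
t 13.2 p [0.4571 0.1879 0.1012] F [-0.1  0.5 -3.6] T [-0.31  0.49 -0.  ] w 0.0159 j [ 0.21  0.01 -0.65  2.17 -0.08  0.67  0.65]
plate F [np.float64(-2.38), np.float64(-0.59), np.float64(-2.64)] off mm [np.float64(3.85), np.float64(5.33), np.float64(0.46)] rot [-0.08 -0.02 -0.03]
```

>>> {"op": "apply_moves", "data": {"increments": [{"grip":255,"xyz":[0,0.4,0.7],"rotation":[0,0,0]}]}}

```text
time: 13.32
ee_pos: [0.4576, 0.1879, 0.1006]
eef_rot: [0.86, 0.488, 0.15, -0.014]
ft_force: [-2.9, -1.5, 0.5]
width: 0.0157
```

```bash
python3 p.py|head -2
```

```text
t 13.325 p [0.4576 0.1879 0.1006] F [-2.9 -1.5  0.5] T [0.06 0.84 0.28] w 0.0157 j [ 0.21  0.01 -0.65  2.17 -0.07  0.67  0.64]
plate F [np.float64(-0.68), np.float64(-2.47), np.float64(2.03)] off mm [np.float64(3.81), np.float64(5.42), np.float64(-0.33)] rot [-0.08 -0.01 -0.04]
```

>>> {"op": "apply_moves", "data": {"increments": [{"grip":255,"xyz":[-1.5,-0.1,-0.2],"rotation":[0,0,0]},{"grip":255,"xyz":[-3,-0.1,-0.2],"rotation":[0,0,0]}]}}

```text
time: 13.58
ee_pos: [0.456, 0.1853, 0.0999]
eef_rot: [0.86, 0.488, 0.15, -0.014]
ft_force: [-0.6, -0.2, -2.2]
width: 0.0154
```

```bash
python3 p.py|head -2
```

```text
t 13.575 p [0.456  0.1853 0.0999] F [-0.6 -0.2 -2.2] T [-0.16  0.59  0.07] w 0.0154 j [ 0.22  0.   -0.65  2.17 -0.08  0.67  0.66]
plate F [np.float64(-1.54), np.float64(-1.08), np.float64(-1.35)] off mm [np.float64(3.82), np.float64(2.32), np.float64(-0.08)] rot [-0.08 -0.01 -0.04]
```

>>> {"op": "apply_moves", "data": {"increments": [{"grip":255,"xyz":[-1,-0.9,0.5],"rotation":[0,0,0]},{"grip":255,"xyz":[-1,-1.8,1],"rotation":[0,0,0]}]}}

```text
time: 13.82
ee_pos: [0.4541, 0.1855, 0.0984]
eef_rot: [0.86, 0.488, 0.15, -0.014]
ft_force: [-0.9, -0.5, -2.3]
width: 0.0155
```

```bash
python3 p.py|head -2
```

```text
t 13.825 p [0.4541 0.1855 0.0984] F [-0.9 -0.5 -2.3] T [-0.2   0.55  0.09] w 0.0155 j [ 0.22  0.   -0.65  2.18 -0.08  0.67  0.65]
plate F [np.float64(-1.6), np.float64(-1.5), np.float64(-1.25)] off mm [np.float64(1.71), np.float64(1.15), np.float64(-0.07)] rot [-0.08 -0.02 -0.03]
```

>>> {"op": "apply_moves", "data": {"increments": [{"grip":255,"xyz":[0,-0.9,0.5],"rotation":[0,0,0]}]}}

```text
time: 13.95
ee_pos: [0.4539, 0.1858, 0.0981]
eef_rot: [0.86, 0.488, 0.15, -0.014]
ft_force: [0.7, -4.4, 3.3]
width: 0.0157
```

```bash
python3 p.py|head -2
```

```text
t 13.95 p [0.4539 0.1858 0.0981] F [ 0.7 -4.4  3.3] T [-0.69 -0.03 -0.13] w 0.0157 j [ 0.21  0.   -0.65  2.18 -0.08  0.66  0.65]
plate F [np.float64(4.68), np.float64(-2.47), np.float64(1.59)] off mm [np.float64(1.21), np.float64(1.3), np.float64(-0.15)] rot [-0.14  0.   -0.02]
```

>>> {"op": "apply_moves", "data": {"increments": [{"grip":255,"xyz":[-1,0.2,-0.1],"rotation":[0,0,0]}]}}

```text
time: 14.08
ee_pos: [0.4536, 0.185, 0.098]
eef_rot: [0.86, 0.488, 0.15, -0.014]
ft_force: [-0.2, 0.7, -2.2]
width: 0.0159
```

```bash
python3 p.py|head -2
```

```text
t 14.075 p [0.4536 0.185  0.098 ] F [-0.2  0.7 -2.2] T [-0.17  0.57  0.08] w 0.0159 j [ 0.22 -0.   -0.65  2.18 -0.08  0.66  0.66]
plate F [np.float64(-1.75), np.float64(-0.13), np.float64(-1.48)] off mm [np.float64(1.44), np.float64(0.44), np.float64(-0.11)] rot [-0.14  0.01 -0.04]
```

>>> {"op": "apply_moves", "data": {"increments": [{"grip":255,"xyz":[-1,0,0],"rotation":[0,0,0]}]}}

```text
time: 14.2
ee_pos: [0.4532, 0.1845, 0.0978]
eef_rot: [0.86, 0.488, 0.15, -0.014]
ft_force: [1.3, 2.6, -1.6]
width: 0.0159
```

```bash
python3 p.py|head -2
```

```text
t 14.2 p [0.4532 0.1845 0.0978] F [ 1.3  2.6 -1.6] T [0.35 0.15 0.15] w 0.0159 j [ 0.22 -0.   -0.65  2.18 -0.09  0.66  0.66]
plate F [np.float64(-1.51), np.float64(2.39), np.float64(-1.77)] off mm [np.float64(1.36), np.float64(-0.27), np.float64(-0.04)] rot [-0.14  0.05 -0.04]
```

>>> {"op": "apply_moves", "data": {"increments": [{"grip":255,"xyz":[0.2,-0.2,0.1],"rotation":[0,0,0]},{"grip":255,"xyz":[0.2,-0.2,0.1],"rotation":[0,0,0]}], "squeeze": 5}}

```text
time: 14.45
ee_pos: [0.4533, 0.1846, 0.0978]
eef_rot: [0.86, 0.488, 0.15, -0.014]
ft_force: [0.7, -0.5, -3.0]
width: 0.0161
```

>>> {"op": "apply_moves", "data": {"increments": [{"grip":195,"xyz":[0,0,0],"rotation":[0,0,0]},{"grip":185,"xyz":[0,0,0],"rotation":[0,0,0]},{"grip":170,"xyz":[0,0,0],"rotation":[0,0,0]},{"grip":150,"xyz":[0,0,0],"rotation":[0,0,0]}]}}

```text
time: 14.95
ee_pos: [0.4533, 0.1846, 0.0978]
eef_rot: [0.86, 0.488, 0.15, -0.014]
ft_force: [-0.1, 0.2, -0.5]
width: 0.0322
```

```bash
python3 p.py|head -2
python3 - <<'E'
from h import *
from bench import r,viewer
for n in ["wrist","side"]:
    c=viewer.camera(n); cv2.imwrite(f"pics/{n}6.png",c["img"]); np.savez(f"pics/{n}6.npz",**c)
a=cv2.resize(cv2.imread("pics/side6.png")[200:330,240:400],None,fx=4,fy=4,interpolation=2)
cv2.imwrite("pics/side6c.png",a)
E
```

```text
t 14.95 p [0.4533 0.1846 0.0978] F [-0.1  0.2 -0.5] T [-0.22  0.3   0.  ] w 0.0322 j [ 0.22 -0.   -0.65  2.18 -0.09  0.66  0.66]
plate F [np.float64(-0.5), np.float64(0.0), np.float64(-0.26)] off mm [np.float64(1.32), np.float64(-0.08), np.float64(-0.09)] rot [-0.16  0.05 -0.04]
```

View pics/side6c.png

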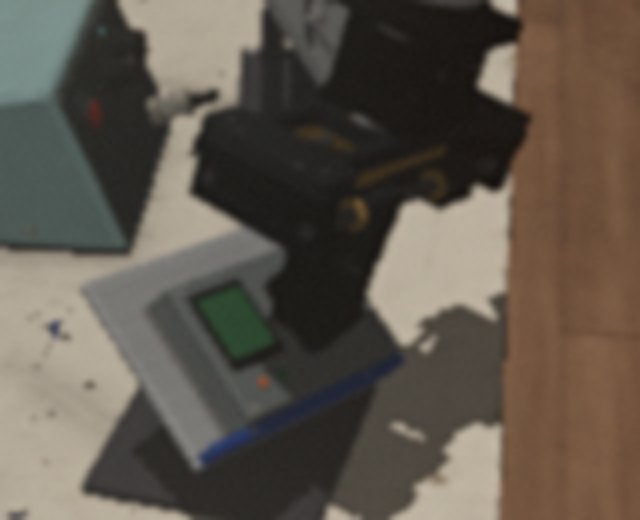

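View pics/wrist6.png

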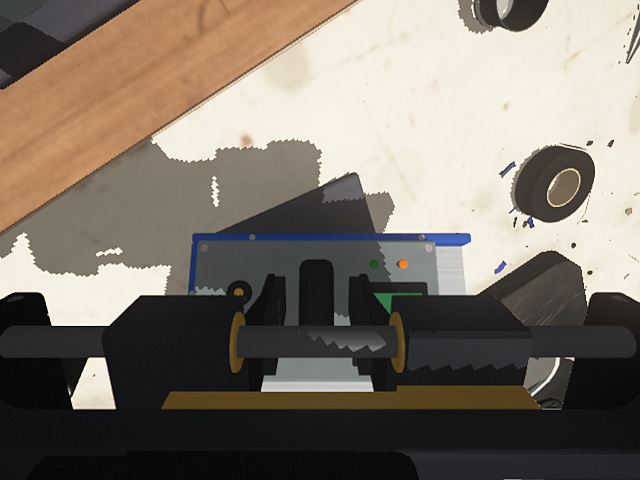

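>>> {"op": "apply_moves", "data": {"increments": [{"grip":110,"xyz":[0,0,0],"rotation":[0,0,0]},{"grip":110,"xyz":[0,0,-4],"rotation":[0,0,0]},{"grip":110,"xyz":[0,0,-20],"rotation":[0,0,0]},{"grip":110,"xyz":[0,0,-50],"rotation":[0,0,0]},{"grip":110,"xyz":[0,0,-90],"rotation":[0,0,0]}]}}

```text
time: 15.68
ee_pos: [0.4304, 0.1692, 0.1843]
eef_rot: [0.86, 0.488, 0.15, -0.014]
ft_force: [0.7, -0.2, -0.5]
width: 0.0492
```

>>> {"op": "apply_moves", "data": {"increments": [{"grip":110,"xyz":[-20,0,-40],"rotation":[0,0,0]},{"grip":110,"xyz":[-40,0,-70],"rotation":[0,0,0]},{"grip":110,"xyz":[-40,0,-70],"rotation":[0,0,0]},{"grip":110,"xyz":[-40,0,-70],"rotation":[0,0,0]}]}}

```text
time: 16.18
ee_pos: [0.3942, 0.1242, 0.24]
eef_rot: [0.86, 0.488, 0.15, -0.014]
ft_force: [-0.4, 0.4, -0.6]
width: 0.0497
```

```bash
python3 p.py|head -2
python3 - <<'E'
from h import *
from bench import r,viewer
for n in ["wrist","side","scene"]:
    c=viewer.camera(n); cv2.imwrite(f"pics/{n}7.png",c["img"]); np.savez(f"pics/{n}7.npz",**c)
    W=cloud(c);Q=W.reshape(-1,3);Q=Q[~np.isnan(Q).any(1)]
    q=(Q-H0);q=np.c_[q@xp,q@yp,q@npl]*1000
    k=(abs(q[:,2]-22)<6)&(abs(q[:,0])<50)&(abs(q[:,1])<90)
    P=q[k]
    if len(P)<50: continue
    for _ in range(6):
        cc=P.mean(0);m=np.linalg.svd(P-cc,full_matrices=False)[2][2];e=(P-cc)@m;P=P[abs(e)<2*e.std()+.3]
    m*=np.sign(m[2]);print(n,len(P),"n",m.round(3),"c",cc.round(1),"x",np.percentile(P[:,0],[1,99]).round(1),"y",np.percentile(P[:,1],[1,99]).round(1))
    k=(q[:,2]>45)&(q[:,2]<65)&(abs(q[:,0])<40)&(abs(q[:,1])<30)
    if k.sum()>20: print(" fin",k.sum(),np.percentile(q[k],[2,98],axis=0).round(1))
a=cv2.resize(cv2.imread("pics/side7.png")[220:330,240:400],None,fx=4,fy=4,interpolation=2)
cv2.imwrite("pics/side7c.png",a)
E
```

```text
t 16.175 p [0.3942 0.1242 0.24  ] F [-0.4  0.4 -0.6] T [-0.22  0.32 -0.  ] w 0.0497 j [ 0.26 -0.38 -0.47  2.14 -0.33  1.08  0.95]
plate F [np.float64(-0.81), np.float64(-0.03), np.float64(-0.18)] off mm [np.float64(80.58), np.float64(-40.28), np.float64(139.35)] rot [-0.08  0.03 -0.06]
wrist 8648 n [-0.005 -0.008  1.   ] c [ 3.5 -0.5 21.1] x [-35.   38.5] y [-66.8  65.8]
 fin 892 [[-18.2  -8.2  47.8]
 [ 23.1   7.   58. ]]
side 1118 n [-0.01  -0.006  1.   ] c [-2.2 14.2 22.3] x [-37.   37.3] y [-66.1  67.2]
 fin 200 [[-20.7  -5.6  45.4]
 [ 20.3   8.7  59.4]]
scene 506 n [0.001 0.003 1.   ] c [  8.4 -22.9  22.4] x [-38.9  40.4] y [-71.8  65.9]
```

View pics/side7c.png

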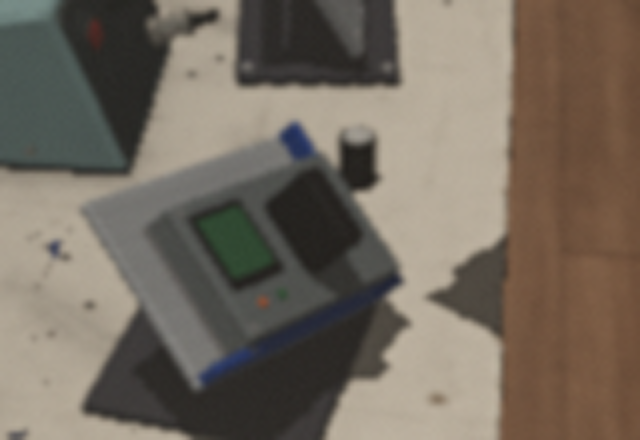

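View pics/wrist7.png

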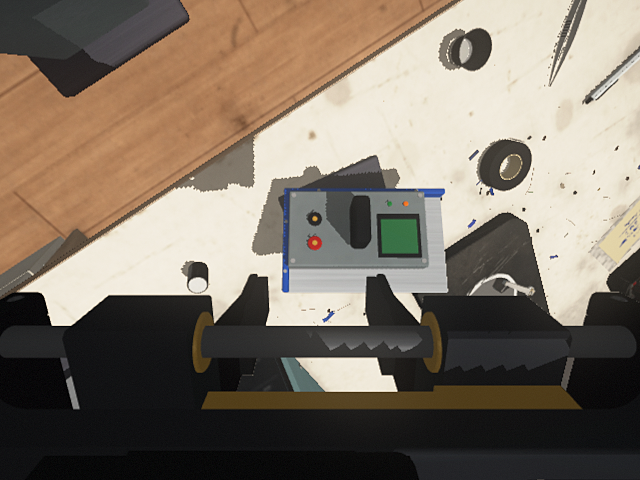

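The meter is flat and square against both fences. The wrist view shows its left edge on the fence at column 288 and its lower edge on the fence at row 190. The plane fits put it within about 1 mm of home. The bystanders haven't moved and the gripper is clear, so I'm handing in.

```bash
python3 -c "
from bench import r
print(r.close_job())"
```

```text
the job is handed in; nothing more can be done
None
```

The meter is off the rack and lying home in the low corner of the inspection plate. I handed the job in at about 16 s of the 48 s allowed.

- **Taking it off:** I pinched the fin with the tool tilted 30° toward the meter's upper edge, because the arm could not reach squarely in line with the fin. I lifted it about 1 mm off the board and slid it left until the rib stopped it firmly at 31 mm, with about 6.5 N read at contact. It then drew off straight, and the force stayed at roughly its own weight (about 3 N).
- **Laying it down:** I set it on the plate with about 2 N of contact and brought it against each fence in turn (about 5 N and 2.5 N). I then released it gently and withdrew.
- **Final checks:** After release, the depth fits from the wrist and side views put it flat within about 0.6° and within about 1 to 1.5 mm of home, which is about the calibration's accuracy. The scene view agreed more coarsely, at up to about 3 mm. It is against both fences with the grip outward and the upper edge uphill, and the gripper is touching nothing. In the last wrist view the black capacitor, tape and loupe look undisturbed. I did not re-check the blue capacitor and circuit board at the end, but the arm did not touch them.
- **Disagreements:** The wrist and fixed cameras differed by about 2 mm on where the fin was. Contact with the lower fence also came about 1.2 mm earlier than I had computed. Both are close to the calibration limit.
- **Joint limits:** While the arm was at the rack, joint 4 came within 0.01 rad of its range limit and joint 7 within 0.05 rad. Joint 2 was held at its lower limit (-0.50 rad) for part of the approach. I saw none go past its range.

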